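# Seat a cuvette carrier on the mixer drive's centre rod

## Robot

A 7-joint arm with a two-finger parallel gripper is mounted at the origin on a cart in front of the work surface, level with it; the furniture and walls round the work are solid. World frame = base frame: x ahead of the robot, y to its left, z up, the work surface at z = 0. Lengths are in m, angles in rad, forces in N, time in s.
With the tool pointing down it reaches from about 0.425 to 1.025 m from the base axis. Payload 3.6 kg.
Tool frame: the origin (TCP) lies on the centre line of the jaws, within the pads' length; the fingertips stand 22 mm ahead of it and the grasp point (between the pads) lies 3 mm ahead of it; z points along the fingers, y is the direction in which the jaws open and shut (so a half turn about z gives the same grasp; the last joint's range is limited). The gripper opens to 85 mm and grips with 20 to 120 N. Pads are 22 mm wide; open, the fingers measure 114 mm over their backs; the gripper's body (76 mm by 85 mm) begins 54 mm behind the grasp point. The pads swing forward as they close: fully open they stand 13 mm farther back than shut.
Start: joints at [1.179, 0.591, 0.048, 1.609, -0.033, 0.943, -0.034], TCP at [0.213, -0.693, 0.253] pointing down, gripper open.
Joint ranges: [-2.69, 2.69], [-0.47, 2.24], [-1.27, 1.36], [0.19, 2.51], [-1.53, 4.68], [0.08, 2.07], [-3.09, 3.09]. Speed limits (rad/s): [2.57, 2.57, 3.14, 3.14, 3.14, 3.14, 3.14].

## Interface

Orientations are given as a rotation vector (axis times angle).
In Python, from bench import arm gives the robot as it stands.
- The arm moves only by the tool move_arm, never from a script. Its argument "moves" is a list of rows, each an object of numbers: "dx", "dy", "dz": the shift along the tool's x, y, z in m; "rx", "ry", "rz": the turn, a rotation vector about the tool's x, y, z in units of 5 degrees (1.0 is 5 degrees); "jaw": the finger opening in m, from 0 to 0.0854. In form: [{"dx": .., "dy": .., "dz": .., "rx": .., "ry": .., "rz": .., "jaw": ..}, ...]. A call has 1 to 5 rows; each row shifts and turns the pose as measured when the row begins, along the tool's axes as they then stand; what a row does not reach is not made up. A row lasts 1/8 s, in which the tool goes at most 62.5 mm and 10.7 degrees, less where a joint would pass 70% of its speed; a pose out of reach is approached as far as the arm can. A call is refused whole if a number of a shift passes 0.0625 or a number of a turn 1, either way. A call with a gripper value outside its range is refused whole. The fingers move at their own pace and stop on an object; the grip force is fixed at half the most. Time passes only in rows, so rows that do not move let the fingers close. It gives the time, the measured TCP pose, the force and the opening at its end, in the units of the state.
- arm.state(): the state, without advancing time (a new reading comes with each control period).
- arm.read_camera(name): name is "side" or "top"; returns the picture (420x560x3 uint8, red, green, blue); there is no depth.
- arm.camera_params(name): a dict with "K" (3x3 intrinsics, pixels), "extrinsics" (4x4, takes a point from camera to world coordinates). Camera axes: x right, y up, looking along -z (the intrinsics and any distortion apply to the point x, -y, -z); pixel columns grow to the right and rows downward; lengths in m; the calibration is good to about 2 mm. A picture is of the moment at which its call begins. camera_params takes no time and is no camera call.
- arm.hand_in(): hands the job in, once; it reports no verdict.
The state is a dict: "clock": time; "joint_pos": joint angles; "joint_vel": joint speeds; "joint_efforts": joint torques, N m; "tool_pos": TCP position; "orientation": TCP orientation; "wrist_force": force on the tool from outside, world axes, zero at the start; "torque": the same for the moment, N m; "finger_gap": opening from 0.0 (shut) to 1.0 (fully open).
Only numpy, scipy, OpenCV 4.12 (cv2) and the standard library are available. Lean on these libraries where they do the work, as an engineer would, in place of code of your own. Each camera call takes 0.05 s, during which the arm holds its last target.

## Task

Pick up the cuvette carrier, keep it level and lower it over the tall rod of the drive base, lying along the base's length, until it rests on the two drive pins, and let go; do not let it fall down the rod. Then, without gripping it, gently nudge it round the rod by one of its lifting blades until it drops over the pins and lies flat and fully home on the drive plate, and come away from it. Leave the cup, the dish and the dropper bottle alone.

Things in the scene. Friction and masses are not known exactly. Their poses are not given: they have to be found in the camera images.
- carrier_mid (a point): Cuvette carrier, loose, bare aluminium, 0.2 to 0.4 kg: a plate 70 (x) x 150 (y) x 8 mm with a tube of 30 mm outer diameter standing on its middle, tube top 45 mm above the plate's underside; a 14 mm bore runs through both along z. This point lies on the bore's axis, 35 mm above the underside; z up, y along the plate's length. The carrier is the same after half a turn.
- blade_a (a point): Point in the carrier's upright lifting blade at its +y end, 60 mm from the bore's axis and 58 mm above the plate's underside; same axes. The blade is 24 (x) x 12 (y) mm and its top is 70 mm above the underside. Lift it by one blade, gripped across its 12 mm (along y).
- blade_b (a point): The same point in the like blade at the -y end, 60 mm from the bore's axis.
- carrier: The same carrier: origin on the bore's axis at the plate's underside, same axes. Two square through holes, 11 mm wide, 34 mm from the bore's axis at +y and -y, take the drive pins; four 14 mm square windows near the corners are for cuvettes and play no part. Two rubber feet, 2 mm high, under the plate's outer ends hold its underside 2 mm off the worktop; they clear the drive plate.
- drive_base: Drive base, fixed: grey box 120 (x) x 180 (y) mm, top 22 mm above the worktop; origin on the worktop under the rod, y along its length, z up. From its middle rises a fixed steel rod, 12 mm in diameter, top 148 mm above the worktop, the last 5 mm tapered to 7 mm. Round the rod's foot lies a round steel drive plate, 90 mm across, its top 28 mm above the worktop.
- seat (a point): Point on the rod's axis at the drive plate's top, axes as the base. The carrier's underside lies here when home. Two 7 mm drive pins stand 8 mm above the drive plate, 34 mm either side of the axis. Their line is turned 30 to 150 degrees from the base's length, fixed, not told, other each time: turn the carrier, which first rests 8 mm high on the pins, until it drops over them.
- sample_cup: Bystander: lidded sample cup, 51 mm wide, 63 mm tall; origin at the centre of its underside.
- petri_dish: Bystander: flat round dish, 63 mm wide, 14 mm tall; origin at the centre of its underside.
- dropper_bottle: Bystander: plain dropper bottle, 33 mm wide, 76 mm tall, standing; origin at the centre of its underside.

How it is judged:
By the outcome, as a careful person would: the job done as asked, in the order asked, and still so for the second after the job is handed in, with the robot touching nothing.
It also fails if it takes over 72 s, if anything falls off the work surface, if the arm or the gripper's body presses on something with over 40 N, if the wrist force passes 120 N, or if a joint passes its speed limit or range.

## Working session

There is one attempt and no reset: what is moved stays moved. The work goes in short steps, Python scripts to look and compute and a tool call to move; the robot and the scene stay as the last step left them, time stands still between calls to the robot, and variables do not carry over. Pictures are saved under pics/ and viewed, and the job is handed in when it is done.

Besides the shell and the picture viewer there is one more tool, called after ">>>" as a command line: name --argument value ..., lists and objects as JSON in quotes. move_arm: Moves the arm, as the interface text tells. Its arguments: {"type":"object","properties":{"moves":{"type":"array"}},"required":["moves"]}

```bash
mkdir -p pics; python3 - <<'E'
from bench import arm
import cv2
for n in("side","top"):
    im=arm.read_camera(n); cv2.imwrite(f"pics/{n}0.png",im[:,:,::-1])
    p=arm.camera_params(n); print(n,p)
print(arm.state())
E
```

```text
side {'K': array([[392.70556034,   0.        , 269.63359313],
       [  0.        , 392.70556034, 214.02639514],
       [  0.        ,   0.        ,   1.        ]]), 'extrinsics': array([[ 0.99940609, -0.02661976,  0.02188287,  0.54193553],
       [ 0.03382918,  0.63698131, -0.77013661, -0.95761084],
       [ 0.00656187,  0.7704195 ,  0.63750352,  0.78922919],
       [ 0.        ,  0.        ,  0.        ,  1.        ]])}
top {'K': array([[491.68412784,   0.        , 276.4000311 ],
       [  0.        , 491.68412784, 212.69807402],
       [  0.        ,   0.        ,   1.        ]]), 'extrinsics': array([[ 0.02134036,  0.99144659, -0.12875656,  0.33759849],
       [-0.99975474,  0.02039962, -0.0086209 , -0.11548154],
       [-0.00592058,  0.12890896,  0.99163876,  1.37187524],
       [ 0.        ,  0.        ,  0.        ,  1.        ]])}
{'clock': 0.1, 'joint_pos': array([ 1.17851181,  0.59201857,  0.04830321,  1.60972629, -0.03331851,
        0.9426738 , -0.03367853]), 'joint_vel': array([-0.00052018, -0.00253036, -0.00047392, -0.00276795,  0.00098362,
       -0.00044629, -0.00023665]), 'joint_efforts': array([ 6.10729519e-03, -5.49992466e+01,  1.55309781e+00, -1.98822320e+01,
        9.53242154e-03,  3.80655751e-03, -1.41189588e-05]), 'tool_pos': array([ 0.21321662, -0.69219475,  0.25224942]), 'orientation': array([-3.10461994e+00, -4.67432006e-01,  6.24024092e-04]), 'wrist_force': array([ 0.72165787, -0.0227256 , -0.49011524]), 'torque': array([0.01452402, 0.02446685, 0.00326904]), 'finger_gap': 0.998672159452619}
```

View pics/side0.png

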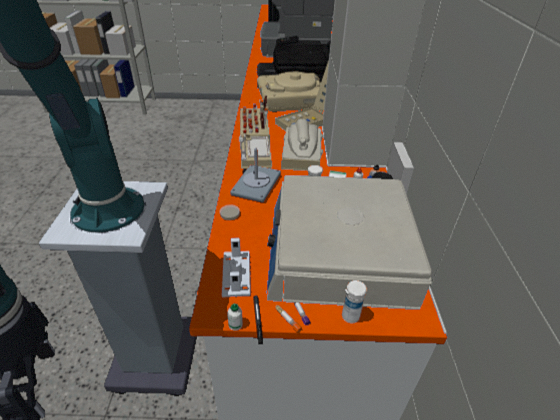

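View pics/top0.png

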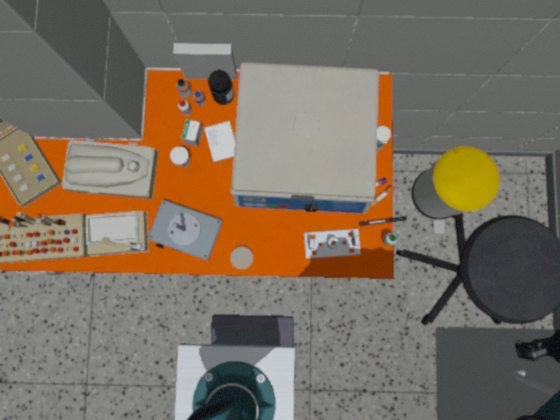

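The side view shows the carrier near (236,265) and the base near (257,180), with the dish at (230,212) and the bottle at (235,316). The top view shows the carrier at about (332,243) and the base at (185,228). A large instrument stands beside them. I'll enlarge both.

```bash
python3 - <<'E'
import cv2
t=cv2.imread("pics/top0.png"); s=cv2.imread("pics/side0.png")
def crop(im,x,y,w,h,f,n):
    cv2.imwrite(n,cv2.resize(im[y:y+h,x:x+w],None,fx=f,fy=f,interpolation=cv2.INTER_CUBIC))
crop(t,295,215,100,60,8,"pics/t_car.png")
crop(t,140,190,100,75,8,"pics/t_base.png")
crop(s,210,225,60,75,8,"pics/s_car.png")
crop(s,220,140,75,65,9,"pics/s_base.png")
E
```

```text
(no output)
```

View pics/t_car.png

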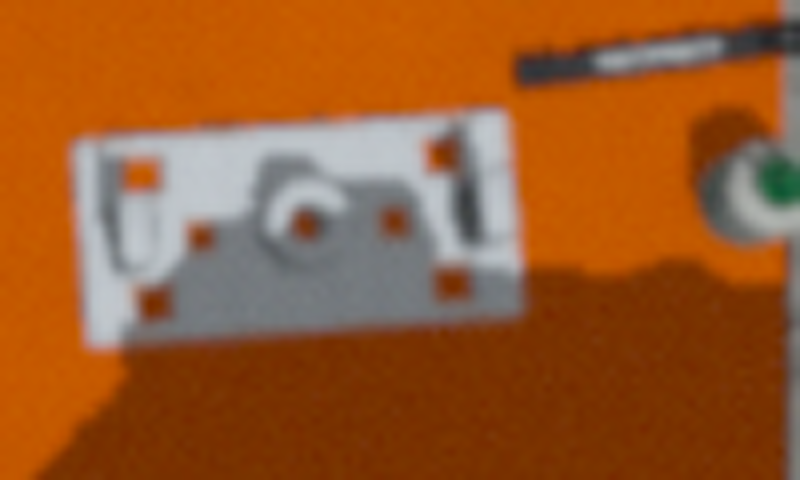

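View pics/t_base.png

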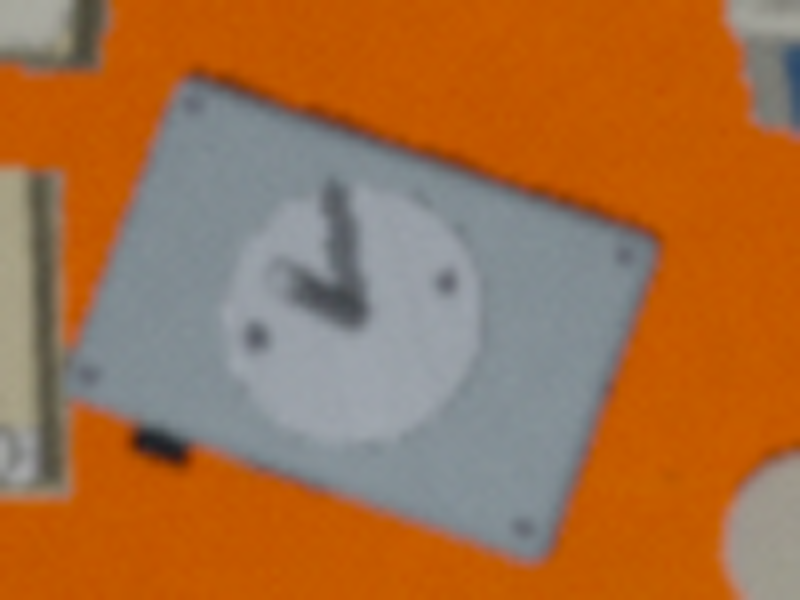

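View pics/s_car.png

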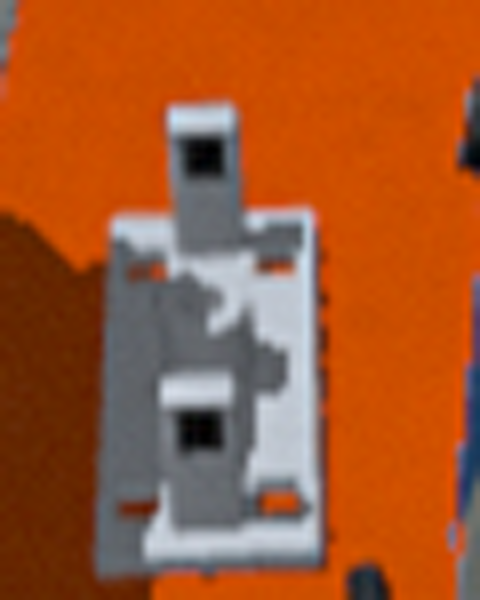

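View pics/s_base.png

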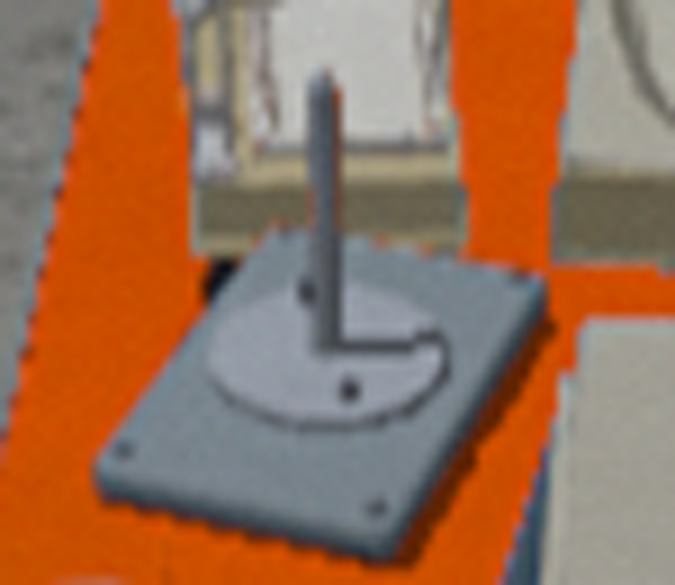

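```bash
cat > h.py <<'E'
import numpy as np, cv2
from scipy.spatial.transform import Rotation as R
from scipy.optimize import least_squares
import json,os
P={}
def par(n):
    if n not in P:
        from bench import arm; p=arm.camera_params(n); P[n]=(np.array(p["K"]),np.array(p["extrinsics"]))
    return P[n]
def proj(n,X):
    K,E=par(n); c=(np.asarray(X)-E[:3,3])@E[:3,:3]; c=c*[1,-1,-1]; u=c@K.T
    return u[...,:2]/u[...,2:]
def ray(n,px,z):
    K,E=par(n); d=np.linalg.inv(K)@[px[0],px[1],1]; d=E[:3,:3]@(d*[1,-1,-1]); t=(z-E[2,3])/d[2]; return E[:3,3]+t*d
def tf(q,L):
    c,s=np.cos(q[2]),np.sin(q[2]); L=np.asarray(L,float)
    return np.c_[q[0]+c*L[:,0]-s*L[:,1], q[1]+s*L[:,0]+c*L[:,1], L[:,2]+(q[3] if len(q)>3 else 0)]
def fit(obs,q0):
    # obs: list (cam, local xyz, px)
    def f(q): return np.concatenate([proj(n,tf(q,[L])[0])-px for n,L,px in obs])
    r=least_squares(f,q0,loss='soft_l1'); return r.x, r.fun.reshape(-1,2)
def crop(im,x,y,w,h,f,n):
    cv2.imwrite(n,cv2.resize(im[y:y+h,x:x+w],None,fx=f,fy=f,interpolation=cv2.INTER_CUBIC))
E
cat > m.py <<'E'
from h import *
T=lambda x,y,a,b,f=8:(a+(x+.5)/f-.5,b+(y+.5)/f-.5)
tc=lambda x,y:T(x,y,295,215); tb=lambda x,y:T(x,y,140,190); sc=lambda x,y:T(x,y,210,225); sb=lambda x,y:T(x,y,220,140,9)
z=.010
top=[("top",(.035,.075,z),tc(75,140)),("top",(.035,-.075,z),tc(508,108)),("top",(-.035,-.075,z),tc(525,315)),("top",(-.035,.075,z),tc(88,348)),
("top",(0,.034,z),tc(202,237)),("top",(0,-.034,z),tc(393,222))]
side=[("side",(.035,.075,z),sc(315,210)),("side",(-.035,.075,z),sc(112,214)),("side",(-.035,-.075,.01),sc(98,570)),("side",(.035,-.075,z),sc(322,560)),
("side",(-.012,.066,.072),sc(168,105)),("side",(.012,.066,.072),sc(236,105)),("side",(-.012,-.054,.072),sc(162,374)),("side",(.012,-.054,.072),sc(234,374))]
for nm,o in(("top",top),("side",side),("both",top+side)):
    q,r=fit(o,[.55,-.25,.07]); print("carrier",nm,q[:2].round(4),np.degrees(q[2]).round(2)); print(r.round(1).tolist())
z=.022
bt=[("top",(.06,.09,z),tb(180,72)),("top",(.06,-.09,z),tb(665,235)),("top",(-.06,-.09,z),tb(548,568)),("top",(-.06,.09,z),tb(63,395)),("top",(0,0,.148),tb(280,270)),("top",(0,0,.028),tb(352,315))]
bs=[("side",(0,0,.148),sb(323,72)),("side",(0,0,.028),sb(325,350)),("side",(-.06,-.09,z),sb(95,475)),("side",(.06,-.09,z),sb(397,545)),("side",(.06,.09,z),sb(548,275))]
for nm,o in(("top",bt),("side",bs),("both",bt+bs)):
    q,r=fit(o,[.55,.15,-.3]); print("base",nm,q[:2].round(4),np.degrees(q[2]).round(2)); print(r.round(1).tolist())
for z in(.036,):
    a,b=ray("top",tb(257,333),z),ray("top",tb(447,280),z); print("pins",a,b,(a+b)/2,np.linalg.norm(a-b),np.degrees(np.arctan2(b[0]-a[0],a[1]-b[1])))
    a,b=ray("side",sb(306,288),z),ray("side",sb(348,386),z); print("pins side",a,b,(a+b)/2,np.linalg.norm(a-b),np.degrees(np.arctan2(b[0]-a[0],a[1]-b[1])))
from bench import arm
print(R.from_rotvec(arm.state()["orientation"]).as_matrix().round(3))
print("box corners front top", [ray("top",p,.2).round(3) for p in((233,195),(376,200))])
E
python3 m.py
```

```text
carrier top [ 0.4327 -0.2591] 5.32
[[-0.1, 0.4], [-0.4, 0.5], [-0.1, -0.2], [0.3, -0.4], [-0.2, -0.2], [0.4, -0.1]]
carrier side [ 0.4344 -0.2598] 5.23
[[-0.2, 0.5], [-0.0, 0.9], [-0.3, -0.7], [-0.1, -0.6], [-0.1, 0.2], [0.4, -0.1], [-0.3, 0.3], [0.6, -0.1]]
carrier both [ 0.4337 -0.2593] 5.26
[[0.0, 0.0], [-0.2, 0.2], [-0.0, -0.5], [0.4, -0.8], [-0.1, -0.6], [0.5, -0.4], [-0.5, 0.4], [-0.3, 0.8], [-0.5, -0.8], [-0.3, -0.8], [-0.3, 0.0], [0.2, -0.3], [-0.5, 0.1], [0.4, -0.3]]
base top [0.4624 0.1484] -17.63
[[-0.3, -0.3], [-0.0, 0.0], [-0.1, -0.4], [-0.9, 0.1], [0.5, 0.8], [0.7, -0.2]]
base side [0.4629 0.1463] -16.4
[[-0.1, 0.7], [0.3, 0.7], [-0.7, -0.3], [0.3, -0.9], [0.1, -0.1]]
base both [0.4627 0.1481] -17.33
[[-0.3, -0.3], [0.0, -0.3], [0.1, -0.6], [-0.8, 0.2], [0.6, 0.7], [0.8, -0.3], [-0.1, 0.4], [0.2, 0.4], [-1.0, -0.9], [-0.2, -1.2], [0.3, -0.2]]
pins [0.45428209 0.18085269 0.036     ] [0.47379566 0.11673926 0.036     ] [0.46403888 0.14879598 0.036     ] 0.06701725493069449 16.928158718646255
pins side [0.45270961 0.18033367 0.036     ] [0.47251148 0.11568428 0.036     ] [0.46261055 0.14800897 0.036     ] 0.06761403113889154 17.029633154439583
[[ 0.956  0.294 -0.001]
 [ 0.294 -0.956  0.002]
 [-0.    -0.002 -1.   ]]
box corners front top [array([0.531, 0.   , 0.2  ]), array([ 0.526, -0.344,  0.2  ])]
```

```bash
cat >> h.py <<'E'
def tool_delta(target,yaw=None):
    """total remaining shift in present tool axes (m) and rz units; yaw deg = heading of tool x"""
    from bench import arm
    s=arm.state(); M=R.from_rotvec(s["orientation"]).as_matrix()
    d=M.T@(np.asarray(target)-s["tool_pos"])
    out={"t":round(s["clock"],2),"pos":s["tool_pos"].round(4).tolist(),"yaw":round(float(np.degrees(np.arctan2(M[1,0],M[0,0]))),2),"z":M[:,2].round(4).tolist(),"d":d.round(4).tolist(),"dist":round(float(np.linalg.norm(d)),4)}
    if yaw is not None:
        # full corrective rotation, tool axes, keeping z straight down
        a=np.radians(yaw); Rt=np.array([[np.cos(a),np.sin(a),0],[np.sin(a),-np.cos(a),0],[0,0,-1]])
        out["rot_units"]=(np.degrees(R.from_matrix(M.T@Rt).as_rotvec())/5).round(2).tolist()
    out["F"]=s["wrist_force"].round(1).tolist(); out["gap_mm"]=round(s["finger_gap"]*85.4,1)
    out["j"]=s["joint_pos"].round(2).tolist()
    print(out)
E
python3 -c "
from h import *
tool_delta([.4282,-.1996,.2],5.3)"
```

```text
{'t': 0.1, 'pos': [0.2132, -0.6922, 0.2522], 'yaw': 17.12, 'z': [-0.0007, 0.0019, -1.0], 'd': [0.3505, -0.4073, 0.053], 'dist': 0.54, 'rot_units': [-0.02, 0.0, 2.36], 'F': [0.7, -0.0, -0.5], 'gap_mm': 85.3, 'j': [1.18, 0.59, 0.05, 1.61, -0.03, 0.94, -0.03]}
```

>>> move_arm --moves '[{"dx": 0.036,"dy": -0.042,"dz": 0.003,"jaw": 0.045},{"dx": 0.036,"dy": -0.042,"dz": 0.003,"jaw": 0.045},{"dx": 0.036,"dy": -0.042,"dz": 0.003,"jaw": 0.045},{"dx": 0.036,"dy": -0.042,"dz": 0.003,"jaw": 0.045},{"dx": 0.036,"dy": -0.042,"dz": 0.003,"jaw": 0.045}]'

```text
schema error: expected keys dx, dy, dz, rx, ry, rz, jaw
```

```bash
python3 -c "
from h import *
tool_delta([.4282,-.1996,.2],5.3)"
```

```text
{'t': 0.1, 'pos': [0.2132, -0.6922, 0.2522], 'yaw': 17.12, 'z': [-0.0007, 0.0019, -1.0], 'd': [0.3505, -0.4073, 0.053], 'dist': 0.54, 'rot_units': [-0.02, 0.0, 2.36], 'F': [0.7, -0.0, -0.5], 'gap_mm': 85.3, 'j': [1.18, 0.59, 0.05, 1.61, -0.03, 0.94, -0.03]}
```

All seven keys are needed in each row.

>>> move_arm --moves '[{"dx": 0.036,"dy": -0.042,"dz": 0.003,"rx": 0,"ry": 0,"rz": 0,"jaw": 0.045},{"dx": 0.036,"dy": -0.042,"dz": 0.003,"rx": 0,"ry": 0,"rz": 0,"jaw": 0.045},{"dx": 0.036,"dy": -0.042,"dz": 0.003,"rx": 0,"ry": 0,"rz": 0,"jaw": 0.045},{"dx": 0.036,"dy": -0.042,"dz": 0.003,"rx": 0,"ry": 0,"rz": 0,"jaw": 0.045},{"dx": 0.036,"dy": -0.042,"dz": 0.003,"rx": 0,"ry": 0,"rz": 0,"jaw": 0.045}]'

```text
clock: 0.72
tool_pos: [0.3229, -0.4358, 0.2344]
orientation: [-3.108, -0.453, 0.005]
wrist_force: [0.5, 0.1, 0.6]
finger_gap: 0.528
```

```bash
python3 -c "
from h import *
tool_delta([.4282,-.1996,.2],5.3)"
```

```text
{'t': 0.72, 'pos': [0.3229, -0.4358, 0.2344], 'yaw': 16.59, 'z': [-0.003, 0.0004, -1.0], 'd': [0.1684, -0.1963, 0.0341], 'dist': 0.2609, 'rot_units': [-0.01, 0.03, 2.26], 'F': [0.5, 0.1, 0.6], 'gap_mm': 45.1, 'j': [0.83, 0.39, 0.03, 2.04, -0.01, 0.72, -0.42]}
```

>>> move_arm --moves '[{"dx": 0.036,"dy": -0.042,"dz": 0.006,"rx": 0,"ry": 0,"rz": 0,"jaw": 0.045},{"dx": 0.036,"dy": -0.042,"dz": 0.006,"rx": 0,"ry": 0,"rz": 0,"jaw": 0.045},{"dx": 0.036,"dy": -0.042,"dz": 0.006,"rx": 0,"ry": 0,"rz": 0,"jaw": 0.045},{"dx": 0.03,"dy": -0.036,"dz": 0.006,"rx": 0,"ry": 0,"rz": 0,"jaw": 0.045},{"dx": 0.0,"dy": 0.0,"dz": 0.0,"rx": 0,"ry": 0,"rz": 1,"jaw": 0.045}]'

```text
clock: 1.35
tool_pos: [0.4123, -0.2292, 0.2088]
orientation: [-3.121, -0.327, 0.004]
wrist_force: [-0.2, -1.3, -0.5]
finger_gap: 0.53
```

>>> move_arm --moves '[{"dx": 0,"dy": 0,"dz": 0,"rx": 0,"ry": 0,"rz": 1,"jaw": 0.045},{"dx": 0,"dy": 0,"dz": 0,"rx": 0,"ry": 0,"rz": 0.3,"jaw": 0.045}]'

```text
clock: 1.6
tool_pos: [0.4123, -0.2276, 0.2083]
orientation: [-3.134, -0.149, 0.006]
wrist_force: [-0.1, 0.3, -0.8]
finger_gap: 0.524
```

```bash
python3 -c "
from h import *
tool_delta([.4282,-.1996,.2],5.3)"
```

```text
{'t': 1.6, 'pos': [0.4123, -0.2276, 0.2083], 'yaw': 5.43, 'z': [-0.0042, 0.0038, -1.0], 'd': [0.0185, -0.0263, 0.0083], 'dist': 0.0333, 'rot_units': [-0.05, 0.04, 0.03], 'F': [-0.1, 0.3, -0.8], 'gap_mm': 44.7, 'j': [0.38, 0.35, 0.04, 2.21, -0.03, 0.59, -1.04]}
```

>>> move_arm --moves '[{"dx": 0.018,"dy": -0.026,"dz": 0.01,"rx": -0.05,"ry": 0.04,"rz": 0,"jaw": 0.045},{"dx": 0,"dy": 0,"dz": 0.03,"rx": 0,"ry": 0,"rz": 0,"jaw": 0.045},{"dx": 0,"dy": 0,"dz": 0.02,"rx": 0,"ry": 0,"rz": 0,"jaw": 0.045},{"dx": 0,"dy": 0,"dz": 0,"rx": 0,"ry": 0,"rz": 0,"jaw": 0.045}]'

```text
clock: 2.1
tool_pos: [0.4288, -0.2008, 0.1473]
orientation: [3.136, 0.149, 0.003]
wrist_force: [-0.3, 0.1, -0.0]
finger_gap: 0.527
```

```bash
python3 -c "
from h import *
tool_delta([.4282,-.1996,.061],5.3)"
```

```text
{'t': 2.1, 'pos': [0.4288, -0.2008, 0.1473], 'yaw': 5.43, 'z': [0.002, -0.0016, -1.0], 'd': [-0.0006, -0.0014, 0.0863], 'dist': 0.0864, 'rot_units': [0.02, -0.02, 0.03], 'F': [-0.3, 0.1, -0.0], 'gap_mm': 45.0, 'j': [0.32, 0.45, 0.03, 2.25, -0.03, 0.43, -1.1]}
```

>>> move_arm --moves '[{"dx": -0.0005,"dy": -0.0015,"dz": 0.03,"rx": 0.02,"ry": -0.02,"rz": 0,"jaw": 0.045},{"dx": 0,"dy": 0,"dz": 0.02,"rx": 0,"ry": 0,"rz": 0,"jaw": 0.045},{"dx": 0,"dy": 0,"dz": 0,"rx": 0,"ry": 0,"rz": 0,"jaw": 0.045}]'

```text
clock: 2.48
tool_pos: [0.4299, -0.2013, 0.0985]
orientation: [3.136, 0.147, 0.007]
wrist_force: [-0.2, -0.0, 1.0]
finger_gap: 0.533
```

```bash
python3 -c "
from h import *
from bench import arm
tool_delta([.4282,-.1996,.061],5.3)
s=arm.read_camera('side')[:,:,::-1];t=arm.read_camera('top')[:,:,::-1]
crop(s,190,205,90,95,6,'pics/a1.png');crop(t,285,200,120,80,6,'pics/a2.png')
"
```

```text
{'t': 2.48, 'pos': [0.4299, -0.2013, 0.0985], 'yaw': 5.36, 'z': [0.0043, -0.002, -1.0], 'd': [-0.0017, -0.002, 0.0375], 'dist': 0.0376, 'rot_units': [0.03, -0.05, 0.01], 'F': [-0.2, -0.0, 1.0], 'gap_mm': 45.5, 'j': [0.33, 0.55, 0.02, 2.27, -0.03, 0.31, -1.1]}
```

View pics/a1.png

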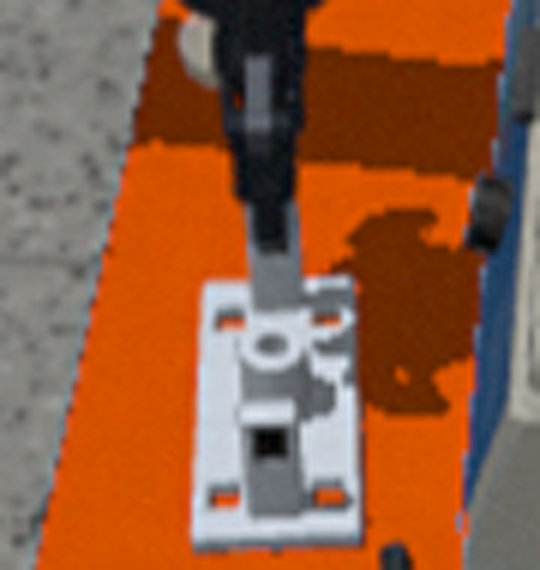

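View pics/a2.png

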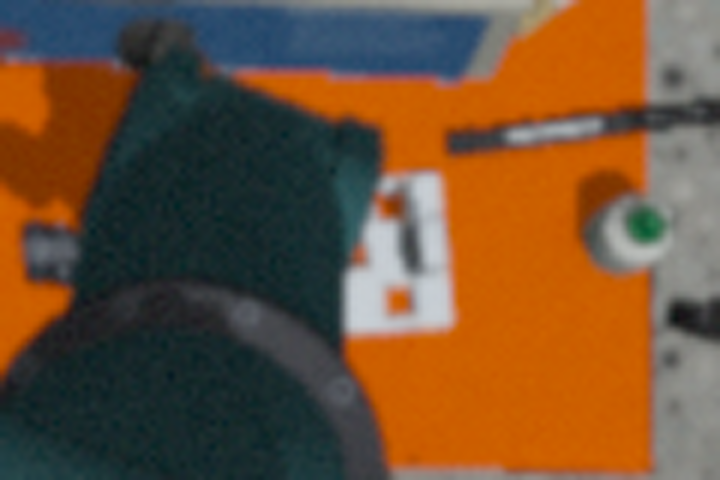

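The side view shows the gripper in line with the far blade at about (270,270) in the crop. The top view is partly hidden by the arm, but the bottle and pen are clear. Going down now.

>>> move_arm --moves '[{"dx": -0.0015,"dy": -0.002,"dz": 0.015,"rx": 0.03,"ry": -0.05,"rz": 0,"jaw": 0.045},{"dx": -0.001,"dy": 0,"dz": 0.015,"rx": 0,"ry": -0.02,"rz": 0,"jaw": 0.045},{"dx": 0,"dy": 0,"dz": 0.005,"rx": 0,"ry": 0,"rz": 0,"jaw": 0.045},{"dx": 0,"dy": 0,"dz": 0,"rx": 0,"ry": 0,"rz": 0,"jaw": 0.045}]'

```text
clock: 3.08
tool_pos: [0.4291, -0.2003, 0.0638]
orientation: [3.136, 0.147, 0.004]
wrist_force: [0.1, -0.1, 0.3]
finger_gap: 0.529
```

```bash
python3 -c "
from h import *
tool_delta([.4282,-.1996,.061],5.3)
"
```

```text
{'t': 3.08, 'pos': [0.4291, -0.2003, 0.0638], 'yaw': 5.35, 'z': [0.003, -0.0018, -1.0], 'd': [-0.0008, -0.0008, 0.0028], 'dist': 0.003, 'rot_units': [0.02, -0.03, 0.01], 'F': [0.1, -0.1, 0.3], 'gap_mm': 45.2, 'j': [0.33, 0.62, 0.02, 2.29, -0.03, 0.23, -1.1]}
```

>>> move_arm --moves '[{"dx": -0.001,"dy": -0.001,"dz": 0.003,"rx": 0.02,"ry": -0.04,"rz": 0,"jaw": 0.03},{"dx": 0,"dy": 0,"dz": 0,"rx": 0,"ry": 0,"rz": 0,"jaw": 0.018},{"dx": 0,"dy": 0,"dz": 0,"rx": 0,"ry": 0,"rz": 0,"jaw": 0.0},{"dx": 0,"dy": 0,"dz": 0,"rx": 0,"ry": 0,"rz": 0,"jaw": 0},{"dx": 0,"dy": 0,"dz": 0,"rx": 0,"ry": 0,"rz": 0,"jaw": 0}]'

```text
clock: 3.7
tool_pos: [0.428, -0.1993, 0.061]
orientation: [3.138, 0.147, -0.001]
wrist_force: [-0.1, -0.2, -2.1]
finger_gap: 0.134
```

>>> move_arm --moves '[{"dx": 0,"dy": 0,"dz": 0,"rx": 0,"ry": 0,"rz": 0,"jaw": 0},{"dx": 0,"dy": 0,"dz": 0,"rx": 0,"ry": 0,"rz": 0,"jaw": 0}]'

```text
clock: 3.95
tool_pos: [0.428, -0.1993, 0.061]
orientation: [3.138, 0.147, -0.001]
wrist_force: [-0.5, 0.3, -1.6]
finger_gap: 0.131
```

```bash
python3 -c "
from h import *
tool_delta([.4282,-.1996,.061],5.3)
"
```

```text
{'t': 3.95, 'pos': [0.428, -0.1993, 0.061], 'yaw': 5.36, 'z': [-0.0004, -0.0004, -1.0], 'd': [0.0002, 0.0003, -0.0], 'dist': 0.0003, 'rot_units': [0.0, 0.01, 0.01], 'F': [-0.5, 0.3, -1.6], 'gap_mm': 11.2, 'j': [0.33, 0.63, 0.01, 2.29, -0.04, 0.23, -1.1]}
```

>>> move_arm --moves '[{"dx": 0,"dy": 0,"dz": -0.01,"rx": 0,"ry": 0,"rz": 0,"jaw": 0},{"dx": 0,"dy": 0,"dz": -0.02,"rx": 0,"ry": 0,"rz": 0,"jaw": 0},{"dx": 0,"dy": 0,"dz": -0.02,"rx": 0,"ry": 0,"rz": 0,"jaw": 0},{"dx": 0,"dy": 0,"dz": 0,"rx": 0,"ry": 0,"rz": 0,"jaw": 0}]'

```text
clock: 4.45
tool_pos: [0.4272, -0.199, 0.1132]
orientation: [-3.138, -0.146, 0.003]
wrist_force: [-0.1, -0.6, -2.0]
finger_gap: 0.13
```

```bash
python3 -c "
from h import *
tool_delta([.4282,-.1996,.23],5.3)
from bench import arm
s=arm.read_camera('side')[:,:,::-1]
crop(s,190,205,90,95,6,'pics/b1.png')
"
```

```text
{'t': 4.45, 'pos': [0.4272, -0.199, 0.1132], 'yaw': 5.34, 'z': [-0.002, 0.0003, -1.0], 'd': [0.0007, 0.0007, -0.1168], 'dist': 0.1169, 'rot_units': [-0.01, 0.02, 0.01], 'F': [-0.1, -0.6, -2.0], 'gap_mm': 11.1, 'j': [0.32, 0.52, 0.02, 2.27, -0.03, 0.35, -1.1]}
```

View pics/b1.png

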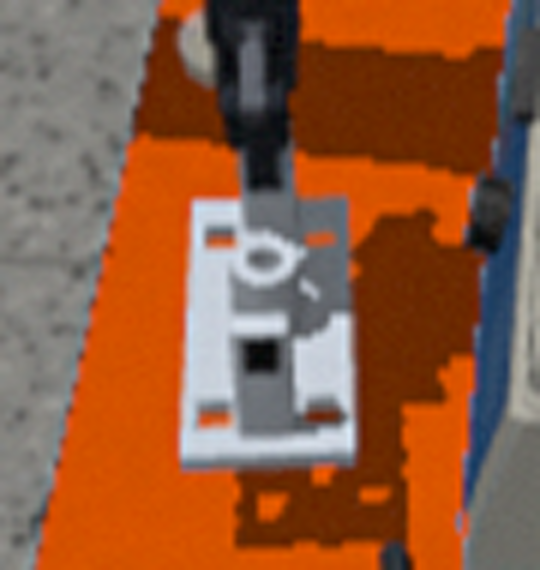

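The carrier is lifted level in the grip. Raising it to carry height.

>>> move_arm --moves '[{"dx": 0,"dy": 0,"dz": -0.03,"rx": 0,"ry": 0.02,"rz": 0,"jaw": 0},{"dx": 0,"dy": 0,"dz": -0.04,"rx": 0,"ry": 0,"rz": 0,"jaw": 0},{"dx": 0,"dy": 0,"dz": -0.04,"rx": 0,"ry": 0,"rz": 0,"jaw": 0},{"dx": 0,"dy": 0,"dz": -0.02,"rx": 0,"ry": 0,"rz": 0,"jaw": 0},{"dx": 0,"dy": 0,"dz": 0,"rx": 0,"ry": 0,"rz": 0,"jaw": 0}]'

```text
clock: 5.12
tool_pos: [0.424, -0.1976, 0.2419]
orientation: [-3.133, -0.146, 0.017]
wrist_force: [-0.1, 0.0, -3.3]
finger_gap: 0.132
```

```bash
python3 -c "
from h import *
tool_delta([.4806,.2053,.24],-17.3)
"
```

```text
{'t': 5.12, 'pos': [0.424, -0.1976, 0.2419], 'yaw': 5.34, 'z': [-0.011, 0.0048, -0.9999], 'd': [0.0939, -0.3958, 0.0032], 'dist': 0.4068, 'rot_units': [-0.04, 0.13, 4.53], 'F': [-0.1, 0.0, -3.3], 'gap_mm': 11.3, 'j': [0.3, 0.29, 0.05, 2.18, -0.02, 0.68, -1.11]}
```

>>> move_arm --moves '[{"dx": 0.008,"dy": -0.03,"dz": 0,"rx": -0.04,"ry": 0.12,"rz": 0,"jaw": 0},{"dx": 0.008,"dy": -0.04,"dz": 0,"rx": 0,"ry": 0,"rz": 0.3,"jaw": 0},{"dx": 0.007,"dy": -0.04,"dz": 0,"rx": 0,"ry": 0,"rz": 0.5,"jaw": 0},{"dx": 0.005,"dy": -0.04,"dz": 0,"rx": 0,"ry": 0,"rz": 0.5,"jaw": 0},{"dx": 0.003,"dy": -0.04,"dz": 0,"rx": 0,"ry": 0,"rz": 0.5,"jaw": 0}]'

```text
clock: 5.75
tool_pos: [0.4422, -0.0042, 0.2341]
orientation: [-3.138, 0.124, 0.021]
wrist_force: [-0.0, 0.5, -3.0]
finger_gap: 0.13
```

```bash
python3 -c "
from h import *
tool_delta([.4806,.2053,.24],-17.3)
"
```

```text
{'t': 5.75, 'pos': [0.4422, -0.0042, 0.2341], 'yaw': -4.53, 'z': [-0.0131, 0.002, -0.9999], 'd': [0.0217, -0.2119, -0.006], 'dist': 0.2131, 'rot_units': [0.01, 0.15, 2.55], 'F': [-0.0, 0.5, -3.0], 'gap_mm': 11.1, 'j': [-0.1, 0.27, 0.01, 2.23, -0.01, 0.65, -1.73]}
```

>>> move_arm --moves '[{"dx": 0.005,"dy": -0.04,"dz": -0.004,"rx": 0,"ry": 0.12,"rz": 0.5,"jaw": 0},{"dx": 0.003,"dy": -0.04,"dz": -0.002,"rx": 0,"ry": 0,"rz": 0.5,"jaw": 0},{"dx": 0.001,"dy": -0.04,"dz": -0.002,"rx": 0,"ry": 0,"rz": 0.5,"jaw": 0},{"dx": -0.003,"dy": -0.035,"dz": 0,"rx": 0,"ry": 0,"rz": 0.5,"jaw": 0},{"dx": -0.003,"dy": -0.01,"dz": 0,"rx": 0,"ry": 0,"rz": 0.4,"jaw": 0}]'

```text
clock: 6.38
tool_pos: [0.4659, 0.1667, 0.2323]
orientation: [3.104, -0.455, -0.025]
wrist_force: [0.5, -0.7, -2.2]
finger_gap: 0.125
```

```bash
python3 -c "
from h import *
tool_delta([.4806,.2053,.24],-17.3)
"
```

```text
{'t': 6.38, 'pos': [0.4659, 0.1667, 0.2323], 'yaw': -16.67, 'z': [-0.0163, -0.0019, -0.9999], 'd': [0.0028, -0.0412, -0.008], 'dist': 0.042, 'rot_units': [0.08, 0.17, 0.13], 'F': [0.5, -0.7, -2.2], 'gap_mm': 10.7, 'j': [-0.44, 0.34, 0.02, 2.13, -0.02, 0.69, -2.28]}
```

>>> move_arm --moves '[{"dx": 0.001,"dy": -0.02,"dz": -0.004,"rx": 0.08,"ry": 0.17,"rz": 0.13,"jaw": 0},{"dx": 0.001,"dy": -0.019,"dz": -0.003,"rx": 0,"ry": 0,"rz": 0,"jaw": 0},{"dx": 0,"dy": 0,"dz": 0,"rx": 0,"ry": 0,"rz": 0,"jaw": 0}]'

```text
clock: 6.75
tool_pos: [0.4772, 0.2052, 0.234]
orientation: [3.102, -0.468, -0.011]
wrist_force: [-0.2, 0.2, -2.4]
finger_gap: 0.132
```

```bash
python3 -c "
from h import *
tool_delta([.4806,.2053,.24],-17.3)
"
```

```text
{'t': 6.75, 'pos': [0.4772, 0.2052, 0.234], 'yaw': -17.18, 'z': [-0.0077, -0.0032, -1.0], 'd': [0.0032, -0.0011, -0.0061], 'dist': 0.0069, 'rot_units': [0.06, 0.07, 0.03], 'F': [-0.2, 0.2, -2.4], 'gap_mm': 11.3, 'j': [-0.5, 0.36, 0.02, 2.08, -0.01, 0.7, -2.35]}
```

>>> move_arm --moves '[{"dx": 0.003,"dy": -0.001,"dz": 0,"rx": 0.06,"ry": 0.08,"rz": 0.03,"jaw": 0},{"dx": 0,"dy": 0,"dz": 0,"rx": 0,"ry": 0,"rz": 0,"jaw": 0},{"dx": 0,"dy": 0,"dz": 0,"rx": 0,"ry": 0,"rz": 0,"jaw": 0}]'

```text
clock: 7.12
tool_pos: [0.4797, 0.2022, 0.2327]
orientation: [3.102, -0.478, -0.002]
wrist_force: [-0.2, -0.1, -2.7]
finger_gap: 0.132
```

```bash
python3 -c "
from h import *
tool_delta([.4806,.2053,.234],-17.3)
from bench import arm
s=arm.read_camera('side')[:,:,::-1];t=arm.read_camera('top')[:,:,::-1]
cv2.imwrite('pics/c_s.png',s);cv2.imwrite('pics/c_t.png',t)
crop(s,210,80,95,95,8,'pics/c1.png');crop(t,120,170,130,100,6,'pics/c2.png')
"
```

```text
{'t': 7.12, 'pos': [0.4797, 0.2022, 0.2327], 'yaw': -17.5, 'z': [-0.002, -0.0029, -1.0], 'd': [-0.0001, -0.0033, -0.0013], 'dist': 0.0035, 'rot_units': [0.04, 0.01, -0.04], 'F': [-0.2, -0.1, -2.7], 'gap_mm': 11.3, 'j': [-0.5, 0.37, 0.02, 2.08, -0.01, 0.69, -2.35]}
```

View pics/c1.png

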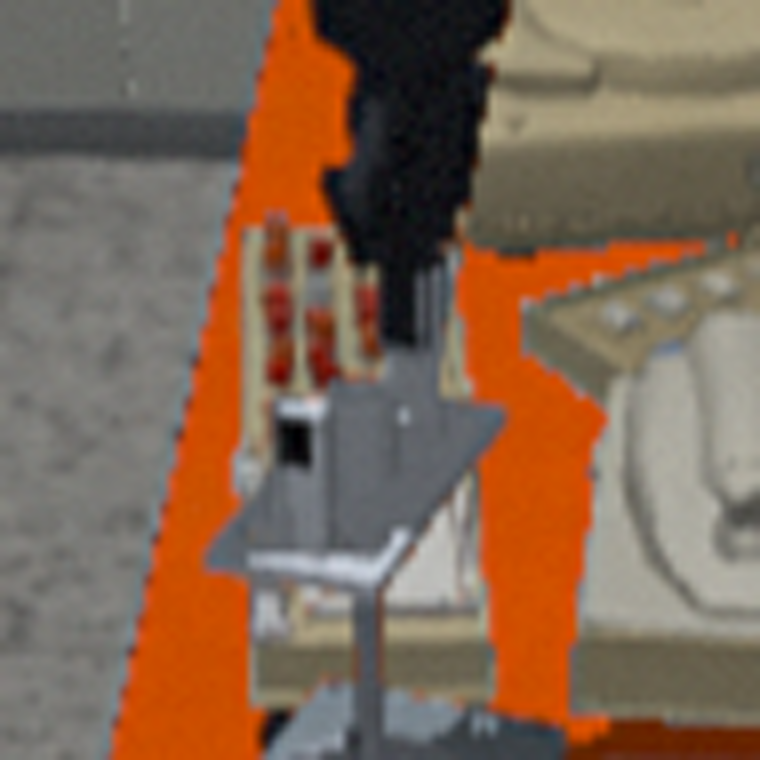

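View pics/c2.png

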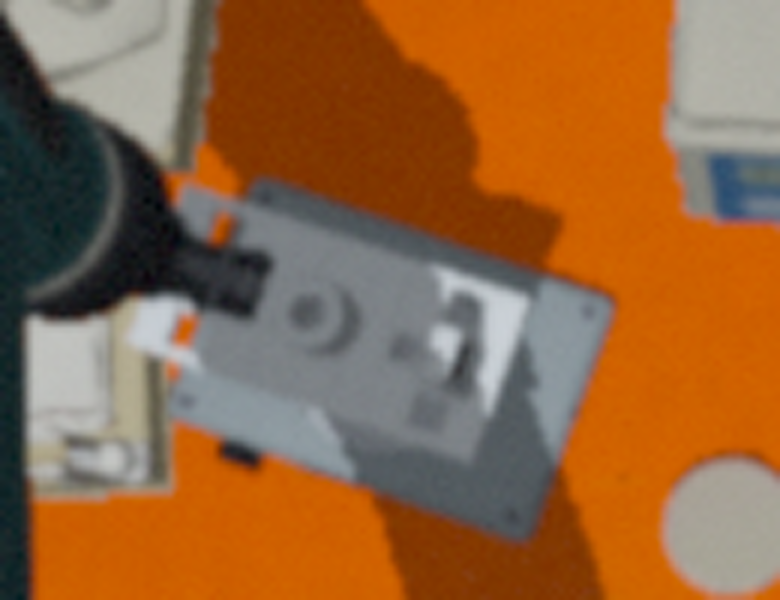

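```bash
python3 - <<'E'
from h import *
T=lambda x,y,a,b,f:(a+(x+.5)/f-.5,b+(y+.5)/f-.5)
c2=lambda x,y:T(x,y,120,170,6); c1=lambda x,y:T(x,y,210,80,8); tb=lambda x,y:T(x,y,140,190,8); sb=lambda x,y:T(x,y,220,140,9)
print("disc top",ray("top",tb(352,314),.028)); print("rod top",ray("top",tb(280,270),.148),ray("side",sb(323,72),.148)); 
print("rod foot side",ray("side",sb(325,350),.028))
o=[("top",(.035,-.075,.008),c2(530,295)),("top",(-.035,-.075,.008),c2(472,463)),("top",(.035,.075,.008),c2(183,185)),("top",(-.035,.075,.008),c2(128,342)),("top",(0,0,.045),c2(321,317))]
s=[("side",(.035,.075,.008),c1(508,403)),("side",(-.035,-.075,.008),c1(203,560)),("side",(.035,-.075,.008),c1(378,585)),("side",(-.012,-.054,.070),c1(278,400)),("side",(.012,-.054,.070),c1(330,402))]
for nm,ob,q0 in(("top",o,[.463,.148,-.3]),("side",s,[.463,.148,-.3]),("both",o+s,[.463,.148,-.3])):
    ob2=[(a,(L[0],L[1],L[2]+.1737),p) for a,L,p in ob]
    q,r=fit(ob2,q0); print(nm,q[:2].round(4),np.degrees(q[2]).round(2),r.round(1).tolist())
q,r=fit(o+s,[.463,.148,-.3,.17]);print("4dof",q.round(4),r.round(1).tolist())
# disc edge segmentation
im=cv2.imread("pics/top0.png"); 
hsv=cv2.cvtColor(im,cv2.COLOR_BGR2HSV); print(im[228,195],im[240,170],im[215,205],im[200,170])
E
```

```text
disc top [0.4622036 0.1502839 0.028    ]
rod top [0.46443912 0.14976194 0.148     ] [0.46294229 0.15050241 0.148     ]
rod foot side [0.46172928 0.15039103 0.028     ]
top [0.4611 0.1427] -17.08 [[0.3, 0.5], [0.4, -0.2], [0.5, -0.2], [-0.3, 0.6], [-1.9, -0.8]]
side [0.4613 0.1416] -16.92 [[-0.4, 0.7], [0.1, -0.4], [-0.1, 0.4], [-0.3, -0.9], [0.8, 0.1]]
both [0.4612 0.1425] -17.01 [[0.4, 0.5], [0.5, -0.3], [0.5, -0.2], [-0.2, 0.6], [-1.9, -0.9], [-0.4, 0.6], [0.1, -0.6], [-0.1, 0.3], [-0.4, -1.1], [0.7, -0.0]]
4dof [ 0.4612  0.1429 -0.2974  0.173 ] [[0.3, 0.5], [0.4, -0.2], [0.5, -0.2], [-0.2, 0.6], [-1.9, -0.9], [-0.4, 0.8], [0.1, -0.4], [-0.1, 0.4], [-0.4, -0.9], [0.7, 0.2]]
[167 158 152] [149 143 134] [131 127 119] [  0  65 148]
```

The top view shows the carrier over the base, with the bore hole at about (308,312) in the crop. The side view shows the near plate edge in front of the rod at about (368,600). The bore appears about 5 mm short of the rod in y and 2 mm in x, so I'll shift and come down to just above the tip.

>>> move_arm --moves '[{"dx": 0,"dy": -0.005,"dz": 0.008,"rx": 0.04,"ry": 0,"rz": -0.03,"jaw": 0},{"dx": 0,"dy": 0,"dz": 0.004,"rx": 0,"ry": 0,"rz": 0,"jaw": 0},{"dx": 0,"dy": 0,"dz": 0,"rx": 0,"ry": 0,"rz": 0,"jaw": 0}]'

```text
clock: 7.6
tool_pos: [0.4813, 0.2073, 0.22]
orientation: [-3.105, 0.474, 0.001]
wrist_force: [0.2, 0.9, -3.1]
finger_gap: 0.128
```

```bash
python3 -c "
from h import *
tool_delta([.4814,.2072,.218],-17.3)
"
```

```text
{'t': 7.6, 'pos': [0.4813, 0.2073, 0.22], 'yaw': -17.35, 'z': [-0.0005, 0.001, -1.0], 'd': [0.0001, 0.0, 0.002], 'dist': 0.002, 'rot_units': [-0.01, 0.01, -0.01], 'F': [0.2, 0.9, -3.1], 'gap_mm': 10.9, 'j': [-0.5, 0.39, 0.01, 2.09, -0.01, 0.66, -2.36]}
```

```bash
python3 - <<'E'
from h import *
from bench import arm
for n,(x,y,w,h) in dict(side=(225,100,70,75),top=(130,185,95,75)).items():
    a=np.mean([arm.read_camera(n)[:,:,::-1].astype(float) for _ in range(3)],0).astype(np.uint8)
    cv2.imwrite(f'pics/d_{n}.png',a); crop(a,x,y,w,h,8,f'pics/d2_{n}.png')
tool_delta([.4814,.2072,.218],-17.3)
E
```

```text
{'t': 7.9, 'pos': [0.4817, 0.2074, 0.2207], 'yaw': -17.36, 'z': [0.0009, 0.0017, -1.0], 'd': [-0.0003, 0.0003, 0.0027], 'dist': 0.0027, 'rot_units': [-0.02, -0.0, -0.01], 'F': [0.2, 0.5, -2.2], 'gap_mm': 11.3, 'j': [-0.5, 0.39, 0.01, 2.09, -0.01, 0.67, -2.36]}
```

View pics/d2_side.png

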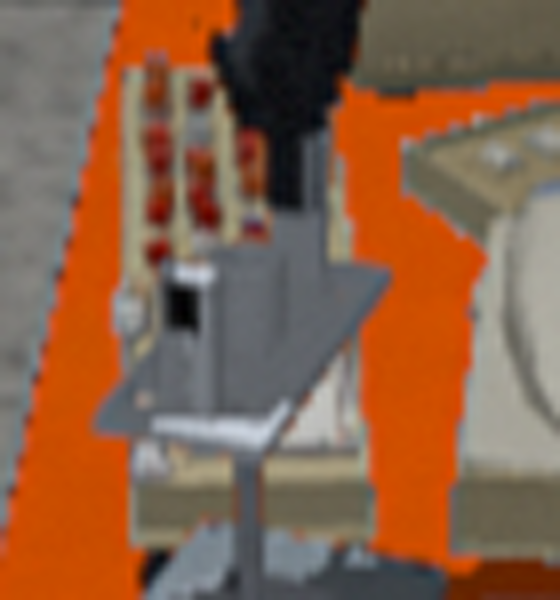

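View pics/d2_top.png

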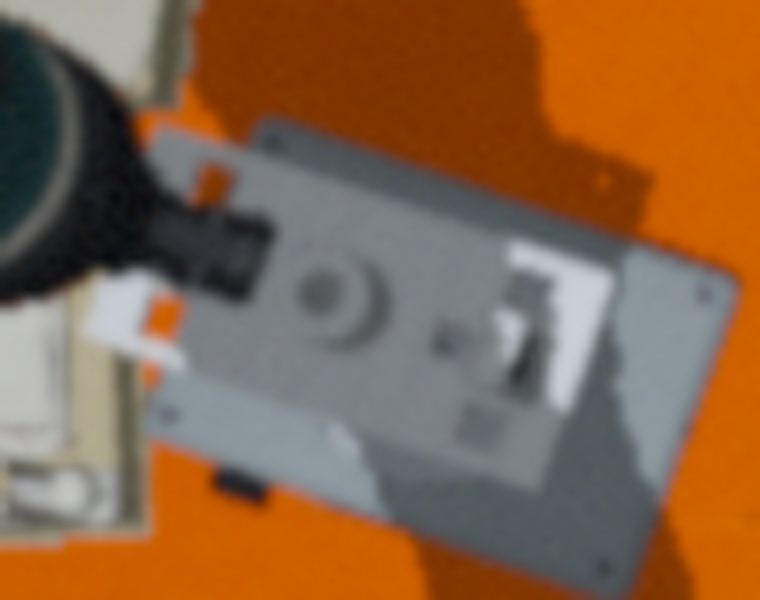

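```bash
python3 - <<'E'
from h import *
T=lambda x,y,a,b,f=8:(a+(x+.5)/f-.5,b+(y+.5)/f-.5)
c2=lambda x,y:T(x,y,130,185); c1=lambda x,y:T(x,y,225,100)
h=.2205-.059
o=[("top",(.035,-.075,.008),c2(617,272)),("top",(-.035,-.075,.008),c2(547,492)),("top",(.035,.075,.008),c2(151,122)),("top",(-.035,.075,.008),c2(83,338)),("top",(0,0,.045),c2(322,292)),("top",(0,-.034,.008),c2(447,338))]
s=[("side",(.035,.075,.008),c1(392,268)),("side",(-.035,-.075,.008),c1(97,422)),("side",(.035,-.075,.008),c1(274,438)),("side",(-.012,-.054,.070),c1(172,264)),("side",(.012,-.054,.070),c1(218,268))]
for nm,ob in(("top",o),("side",s),("both",o+s)):
    ob2=[(a,(L[0],L[1],L[2]+h),p) for a,L,p in ob]
    q,r=fit(ob2,[.463,.148,-.3]); print(nm,q[:2].round(4),np.degrees(q[2]).round(2),r.round(1).tolist())
q=[.463,.149,np.radians(-17.3)]
L=[(.035,-.075,.008),(-.035,-.075,.008),(.035,.075,.008),(-.035,.075,.008),(0,0,.045),(0,-.034,.008)]
X=tf(q,[(a,b,c+h) for a,b,c in L])
print("if home, top crop px:",((proj("top",X)-[130,185]+.5)*8-.5).round(0).tolist())
# draw overlay of rod in original pictures
for n,(x0,y0,w,hh) in dict(side=(235,140,45,50),top=(155,200,55,45)).items():
    im=cv2.imread(f"pics/{n}0.png"); f=14
    c=cv2.resize(im[y0:y0+hh,x0:x0+w],None,fx=f,fy=f,interpolation=cv2.INTER_CUBIC)
    def P(X): return tuple(np.round((proj(n,X)-[x0,y0]+.5)*f-.5).astype(int).tolist())
    for rx,ry in((.463,.149),):
        cv2.line(c,P([rx,ry,.028]),P([rx,ry,.148]),(0,255,0),1)
        ths=np.linspace(0,2*np.pi,60); 
        cv2.polylines(c,[np.array([P([rx+.045*np.cos(t),ry+.045*np.sin(t),.028]) for t in ths])],True,(0,255,255),1)
        for k in(-1,1): cv2.circle(c,P([rx-k*.034*np.sin(.296),ry+k*.034*np.cos(.296),.036]),3,(0,0,255),1)
    cv2.imwrite(f"pics/ov_{n}.png",c)
E
```

```text
top [0.4636 0.1489] -16.56 [[-0.2, -0.1], [-0.7, -0.5], [0.8, 0.4], [-0.3, 0.1], [-0.1, -0.0], [0.7, 0.1]]
side [0.4645 0.1464] -15.76 [[-0.3, 0.1], [0.1, -0.3], [-0.3, 1.5], [-0.4, -0.8], [1.4, -0.1]]
both [0.4639 0.1487] -16.28 [[-0.2, -0.3], [-0.5, -0.8], [0.7, 0.4], [-0.2, 0.2], [0.0, -0.2], [0.8, -0.1], [-0.3, -0.1], [-0.2, -0.7], [-0.7, 1.1], [-0.7, -1.2], [1.1, -0.5]]
if home, top crop px: [[615.0, 277.0], [538.0, 492.0], [159.0, 124.0], [80.0, 338.0], [321.0, 294.0], [451.0, 342.0]]
```

View pics/ov_side.png

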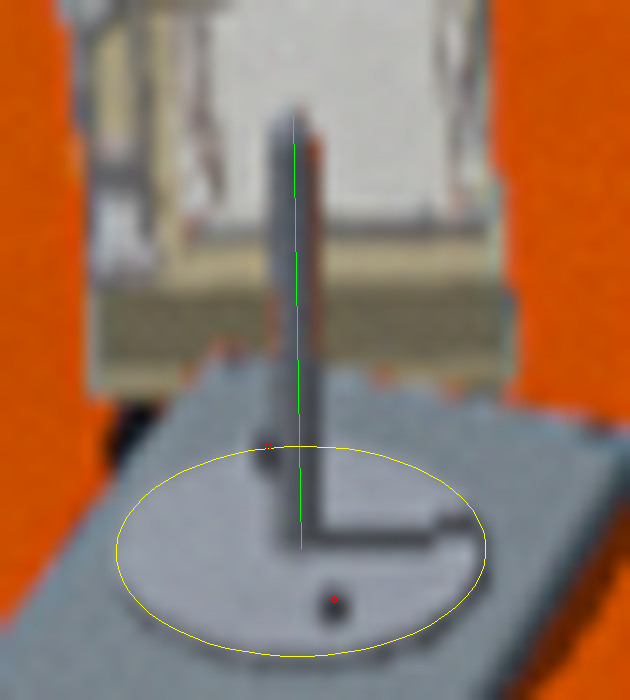

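View pics/ov_top.png

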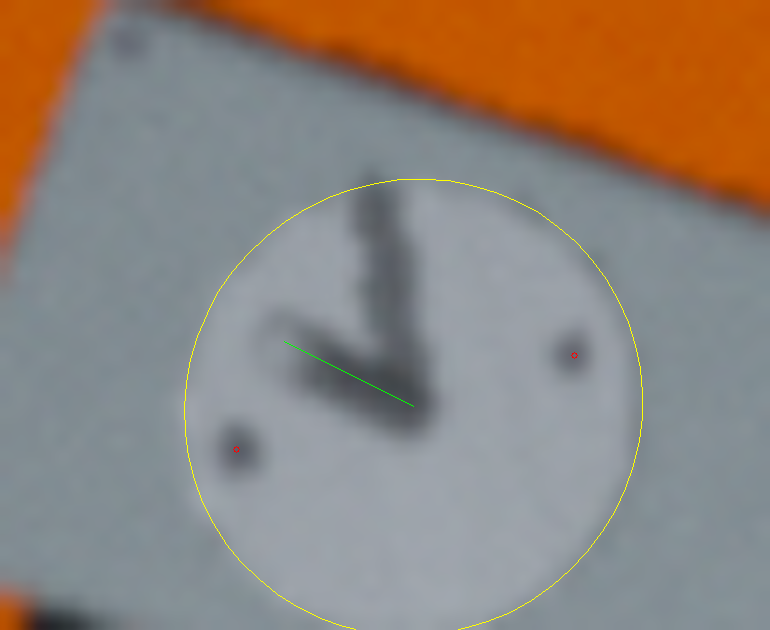

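The overlay at rod (0.463, 0.149) matches the disc, rod and pins in both views. The bore is within about 0.7 mm of it. Lowering slowly and watching the force.

>>> move_arm --moves '[{"dx": -0.0006,"dy": 0,"dz": 0.005,"rx": -0.02,"ry": 0,"rz": 0,"jaw": 0},{"dx": 0,"dy": 0,"dz": 0.004,"rx": 0,"ry": 0,"rz": 0,"jaw": 0},{"dx": 0,"dy": 0,"dz": 0.003,"rx": 0,"ry": 0,"rz": 0,"jaw": 0},{"dx": 0,"dy": 0,"dz": 0,"rx": 0,"ry": 0,"rz": 0,"jaw": 0}]'

```text
clock: 8.4
tool_pos: [0.4811, 0.2076, 0.2078]
orientation: [3.105, -0.474, 0.0]
wrist_force: [-0.2, -0.4, -1.5]
finger_gap: 0.131
```

```bash
python3 -c "
from h import *
tool_delta([.4811,.2074,.2],-17.3)
"
```

```text
{'t': 8.4, 'pos': [0.4811, 0.2076, 0.2078], 'yaw': -17.35, 'z': [0.0002, -0.0002, -1.0], 'd': [0.0001, 0.0001, 0.0078], 'dist': 0.0078, 'rot_units': [0.0, -0.0, -0.01], 'F': [-0.2, -0.4, -1.5], 'gap_mm': 11.2, 'j': [-0.51, 0.4, 0.01, 2.1, -0.01, 0.64, -2.36]}
```

>>> move_arm --moves '[{"dx": 0,"dy": 0,"dz": 0.003,"rx": 0,"ry": 0,"rz": 0,"jaw": 0},{"dx": 0,"dy": 0,"dz": 0.002,"rx": 0,"ry": 0,"rz": 0,"jaw": 0}]'

```text
clock: 8.65
tool_pos: [0.4812, 0.2077, 0.2027]
orientation: [-3.105, 0.474, -0.001]
wrist_force: [0.3, -0.2, -2.5]
finger_gap: 0.131
```

>>> move_arm --moves '[{"dx": 0,"dy": 0,"dz": 0.002,"rx": 0,"ry": 0,"rz": 0,"jaw": 0},{"dx": 0,"dy": 0,"dz": 0,"rx": 0,"ry": 0,"rz": 0,"jaw": 0}]'

```text
clock: 8.9
tool_pos: [0.4812, 0.2076, 0.2004]
orientation: [3.106, -0.474, 0.001]
wrist_force: [-0.5, -0.2, -1.9]
finger_gap: 0.132
```

```bash
python3 -c "
from h import *
tool_delta([.4811,.2074,.19],-17.3)
"
```

```text
{'t': 8.9, 'pos': [0.4812, 0.2076, 0.2004], 'yaw': -17.36, 'z': [0.0004, -0.0001, -1.0], 'd': [-0.0, 0.0003, 0.0104], 'dist': 0.0104, 'rot_units': [-0.0, -0.01, -0.01], 'F': [-0.5, -0.2, -1.9], 'gap_mm': 11.3, 'j': [-0.5, 0.42, 0.01, 2.11, -0.01, 0.62, -2.36]}
```

>>> move_arm --moves '[{"dx": 0,"dy": 0,"dz": 0.004,"rx": 0,"ry": 0,"rz": 0,"jaw": 0},{"dx": 0,"dy": 0,"dz": 0.004,"rx": 0,"ry": 0,"rz": 0,"jaw": 0},{"dx": 0,"dy": 0,"dz": 0.004,"rx": 0,"ry": 0,"rz": 0,"jaw": 0}]'

```text
clock: 9.28
tool_pos: [0.4814, 0.2078, 0.188]
orientation: [-3.105, 0.474, -0.002]
wrist_force: [-0.2, -0.0, -1.9]
finger_gap: 0.132
```

```bash
python3 -c "
from h import *
from bench import arm
tool_delta([.4811,.2074,.1],-17.3)
s=arm.read_camera('side')[:,:,::-1];t=arm.read_camera('top')[:,:,::-1]
crop(s,210,110,85,90,6,'pics/e1.png');crop(t,130,185,95,75,6,'pics/e2.png')
"
```

```text
{'t': 9.28, 'pos': [0.4814, 0.2078, 0.188], 'yaw': -17.35, 'z': [0.001, 0.0003, -1.0], 'd': [-0.0002, 0.0005, 0.088], 'dist': 0.088, 'rot_units': [-0.01, -0.01, -0.01], 'F': [-0.2, -0.0, -1.9], 'gap_mm': 11.2, 'j': [-0.5, 0.43, 0.01, 2.12, -0.01, 0.59, -2.36]}
```

View pics/e1.png

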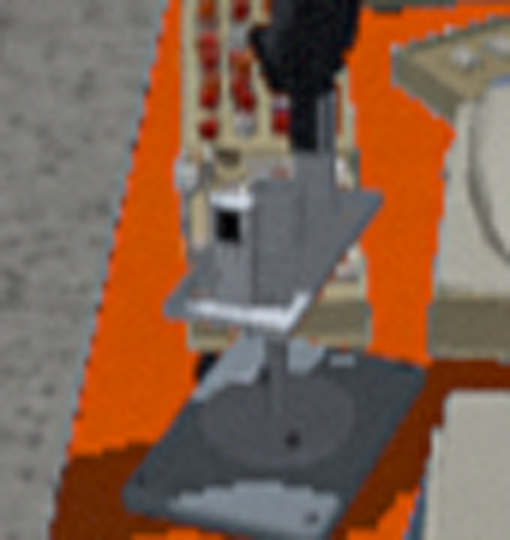

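View pics/e2.png

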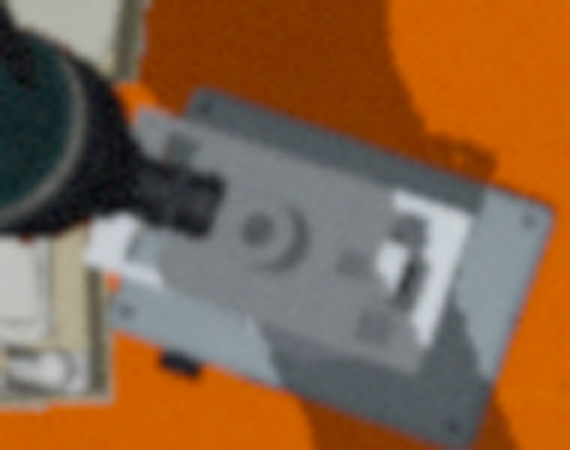

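Both views show the rod running up into the bore, and there's no side force. Continuing down.

>>> move_arm --moves '[{"dx": 0,"dy": 0.0003,"dz": 0.01,"rx": 0,"ry": -0.01,"rz": 0,"jaw": 0},{"dx": 0,"dy": 0,"dz": 0.01,"rx": 0,"ry": 0,"rz": 0,"jaw": 0},{"dx": 0,"dy": 0,"dz": 0.01,"rx": 0,"ry": 0,"rz": 0,"jaw": 0}]'

```text
clock: 9.75
tool_pos: [0.4813, 0.2076, 0.1562]
orientation: [-3.105, 0.473, -0.0]
wrist_force: [1.0, 0.8, -2.5]
finger_gap: 0.128
```

```bash
python3 -c "
from h import *
tool_delta([.4812,.2076,.1],-17.3)
"
```

```text
{'t': 9.75, 'pos': [0.4813, 0.2076, 0.1562], 'yaw': -17.34, 'z': [0.0004, 0.0008, -1.0], 'd': [-0.0001, 0.0001, 0.0562], 'dist': 0.0562, 'rot_units': [-0.01, -0.0, -0.01], 'F': [1.0, 0.8, -2.5], 'gap_mm': 11.0, 'j': [-0.5, 0.49, 0.01, 2.14, -0.01, 0.52, -2.36]}
```

>>> move_arm --moves '[{"dx": 0,"dy": 0,"dz": 0.01,"rx": 0,"ry": 0,"rz": 0,"jaw": 0},{"dx": 0,"dy": 0,"dz": 0.01,"rx": 0,"ry": 0,"rz": 0,"jaw": 0},{"dx": 0,"dy": 0,"dz": 0.01,"rx": 0,"ry": 0,"rz": 0,"jaw": 0}]'

```text
clock: 10.12
tool_pos: [0.4814, 0.2077, 0.1237]
orientation: [-3.105, 0.473, 0.0]
wrist_force: [0.5, 0.2, -2.0]
finger_gap: 0.13
```

```bash
python3 -c "
from h import *
tool_delta([.4812,.2076,.1],-17.3)
"
```

```text
{'t': 10.12, 'pos': [0.4814, 0.2077, 0.1237], 'yaw': -17.34, 'z': [-0.0, 0.0006, -1.0], 'd': [-0.0001, 0.0001, 0.0237], 'dist': 0.0237, 'rot_units': [-0.01, 0.0, -0.01], 'F': [0.5, 0.2, -2.0], 'gap_mm': 11.1, 'j': [-0.5, 0.54, 0.01, 2.15, -0.01, 0.45, -2.36]}
```

>>> move_arm --moves '[{"dx": 0,"dy": 0,"dz": 0.008,"rx": 0,"ry": 0,"rz": 0,"jaw": 0},{"dx": 0,"dy": 0,"dz": 0.006,"rx": 0,"ry": 0,"rz": 0,"jaw": 0},{"dx": 0,"dy": 0,"dz": 0.003,"rx": 0,"ry": 0,"rz": 0,"jaw": 0},{"dx": 0,"dy": 0,"dz": 0,"rx": 0,"ry": 0,"rz": 0,"jaw": 0}]'

```text
clock: 10.62
tool_pos: [0.4813, 0.2076, 0.1047]
orientation: [3.106, -0.473, -0.001]
wrist_force: [-1.4, 0.3, -2.8]
finger_gap: 0.131
```

```bash
python3 -c "
from h import *
tool_delta([.4812,.2076,.095],-17.3)
"
```

```text
{'t': 10.62, 'pos': [0.4813, 0.2076, 0.1047], 'yaw': -17.33, 'z': [-0.0009, 0.0001, -1.0], 'd': [-0.0001, 0.0001, 0.0097], 'dist': 0.0097, 'rot_units': [0.0, 0.01, -0.01], 'F': [-1.4, 0.3, -2.8], 'gap_mm': 11.2, 'j': [-0.5, 0.57, 0.01, 2.16, -0.01, 0.41, -2.36]}
```

Expected contact is at TCP z ≈ 0.095, so small steps from here.

>>> move_arm --moves '[{"dx": 0,"dy": 0,"dz": 0.003,"rx": 0,"ry": 0,"rz": 0,"jaw": 0},{"dx": 0,"dy": 0,"dz": 0.003,"rx": 0,"ry": 0,"rz": 0,"jaw": 0},{"dx": 0,"dy": 0,"dz": 0.0015,"rx": 0,"ry": 0,"rz": 0,"jaw": 0},{"dx": 0,"dy": 0,"dz": 0,"rx": 0,"ry": 0,"rz": 0,"jaw": 0}]'

```text
clock: 11.12
tool_pos: [0.4814, 0.2078, 0.0973]
orientation: [-3.105, 0.473, 0.0]
wrist_force: [0.7, -0.3, -2.1]
finger_gap: 0.128
```

>>> move_arm --moves '[{"dx": 0,"dy": 0,"dz": 0.001,"rx": 0,"ry": 0,"rz": 0,"jaw": 0},{"dx": 0,"dy": 0,"dz": 0,"rx": 0,"ry": 0,"rz": 0,"jaw": 0}]'

```text
clock: 11.38
tool_pos: [0.4814, 0.2078, 0.0963]
orientation: [-3.105, 0.473, 0.0]
wrist_force: [-0.5, 0.4, -3.1]
finger_gap: 0.131
```

>>> move_arm --moves '[{"dx": 0,"dy": 0,"dz": 0.001,"rx": 0,"ry": 0,"rz": 0,"jaw": 0},{"dx": 0,"dy": 0,"dz": 0,"rx": 0,"ry": 0,"rz": 0,"jaw": 0}]'

```text
clock: 11.62
tool_pos: [0.4815, 0.2078, 0.0953]
orientation: [-3.105, 0.473, 0.0]
wrist_force: [-0.8, -0.3, -2.0]
finger_gap: 0.128
```

>>> move_arm --moves '[{"dx": 0,"dy": 0,"dz": 0.0007,"rx": 0,"ry": 0,"rz": 0,"jaw": 0},{"dx": 0,"dy": 0,"dz": 0,"rx": 0,"ry": 0,"rz": 0,"jaw": 0}]'

```text
clock: 11.88
tool_pos: [0.4815, 0.2079, 0.0949]
orientation: [-3.105, 0.473, 0.0]
wrist_force: [-0.2, -0.2, -1.0]
finger_gap: 0.131
```

>>> move_arm --moves '[{"dx": 0,"dy": 0,"dz": 0.0007,"rx": 0,"ry": 0,"rz": 0,"jaw": 0},{"dx": 0,"dy": 0,"dz": 0,"rx": 0,"ry": 0,"rz": 0,"jaw": 0}]'

```text
clock: 12.12
tool_pos: [0.4815, 0.2079, 0.0949]
orientation: [-3.105, 0.473, 0.0]
wrist_force: [-1.5, 0.4, 0.2]
finger_gap: 0.133
```

It stopped at z = 0.0949 and the weight is off the wrist, so it's resting on the pins. Letting go.

>>> move_arm --moves '[{"dx": 0,"dy": 0,"dz": 0,"rx": 0,"ry": 0,"rz": 0,"jaw": 0.016},{"dx": 0,"dy": 0,"dz": 0,"rx": 0,"ry": 0,"rz": 0,"jaw": 0.025},{"dx": 0,"dy": 0,"dz": 0,"rx": 0,"ry": 0,"rz": 0,"jaw": 0.034},{"dx": 0,"dy": 0,"dz": 0,"rx": 0,"ry": 0,"rz": 0,"jaw": 0.034}]'

```text
clock: 12.62
tool_pos: [0.4836, 0.21, 0.0954]
orientation: [-3.102, 0.471, -0.006]
wrist_force: [-0.2, 0.2, 0.3]
finger_gap: 0.397
```

```bash
python3 -c "
from h import *
from bench import arm
tool_delta([.4815,.2079,.18],-17.3)
s=arm.read_camera('side')[:,:,::-1];t=arm.read_camera('top')[:,:,::-1]
crop(s,210,110,85,90,6,'pics/f1.png');crop(t,130,185,95,75,6,'pics/f2.png')
"
```

```text
{'t': 12.62, 'pos': [0.4836, 0.21, 0.0954], 'yaw': -17.25, 'z': [0.0044, 0.0038, -1.0], 'd': [-0.0011, 0.0023, -0.0846], 'dist': 0.0847, 'rot_units': [-0.06, -0.04, 0.01], 'F': [-0.2, 0.2, 0.3], 'gap_mm': 33.9, 'j': [-0.5, 0.59, 0.0, 2.16, -0.01, 0.38, -2.36]}
```

View pics/f1.png

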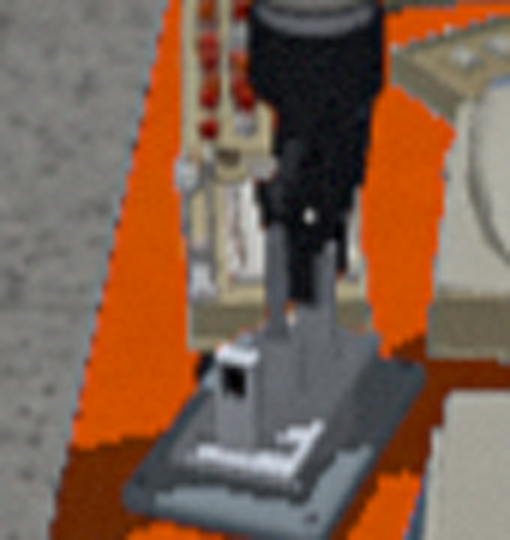

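View pics/f2.png

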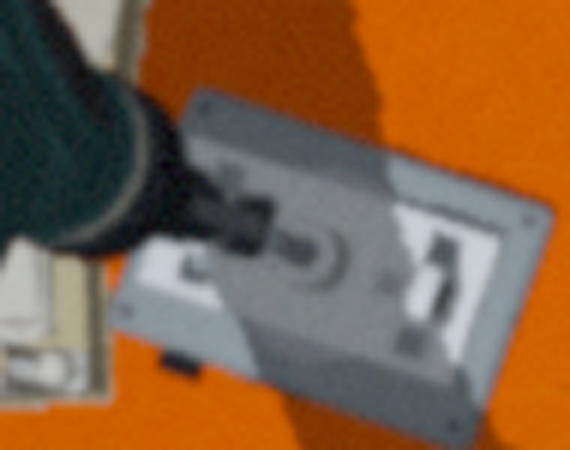

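The carrier rests on the pins, aligned with the base, and the jaws are open round the blade. Rising off it.

>>> move_arm --moves '[{"dx": -0.001,"dy": 0.001,"dz": -0.01,"rx": -0.06,"ry": -0.04,"rz": 0,"jaw": 0.034},{"dx": 0,"dy": 0,"dz": -0.02,"rx": 0,"ry": 0,"rz": 0,"jaw": 0.034},{"dx": 0,"dy": 0,"dz": -0.025,"rx": 0,"ry": 0,"rz": 0,"jaw": 0.034},{"dx": 0,"dy": 0,"dz": -0.015,"rx": 0,"ry": 0,"rz": 0,"jaw": 0.034},{"dx": 0,"dy": 0,"dz": 0,"rx": 0,"ry": 0,"rz": 0,"jaw": 0.0}]'

```text
clock: 13.35
tool_pos: [0.4805, 0.2058, 0.1681]
orientation: [3.1, -0.475, -0.007]
wrist_force: [-0.4, -0.7, -0.3]
finger_gap: 0.2
```

```bash
python3 -c "
from h import *
from bench import arm
tool_delta([.4815,.2079,.18],-17.3)
s=arm.read_camera('side')[:,:,::-1];t=arm.read_camera('top')[:,:,::-1]
crop(s,210,110,85,90,6,'pics/g1.png');crop(t,130,185,95,75,8,'pics/g2.png')
"
```

```text
{'t': 13.35, 'pos': [0.4805, 0.2058, 0.1681], 'yaw': -17.41, 'z': [-0.0051, -0.0051, -1.0], 'd': [0.0002, -0.0023, -0.0119], 'dist': 0.0122, 'rot_units': [0.07, 0.04, -0.02], 'F': [-0.4, -0.7, -0.3], 'gap_mm': 17.1, 'j': [-0.5, 0.47, 0.01, 2.13, -0.01, 0.55, -2.36]}
```

View pics/g1.png

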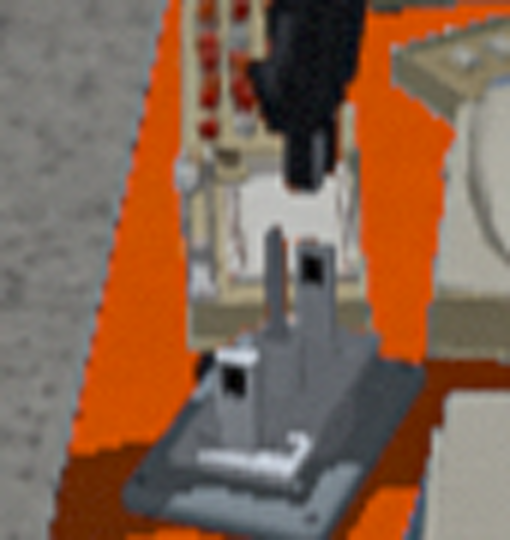

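View pics/g2.png

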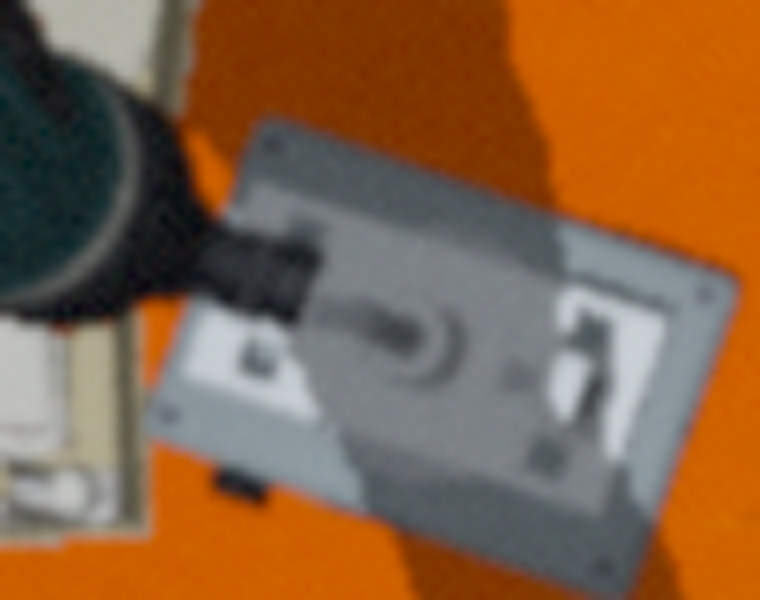

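It let go cleanly and the carrier still lies along the base, resting on the pins with the rod top showing. Moving to the +x side of blade_a for the nudge.

```bash
cat >> h.py <<'E'
RX=(.463,.149)
def pt(phi,dx,z=.085,dy=.06):
    a=np.radians(phi); return [RX[0]+np.cos(a)*dx-np.sin(a)*dy, RX[1]+np.sin(a)*dx+np.cos(a)*dy, z]
E
python3 -c "
from h import *
print(pt(-17.3,.042)); tool_delta(pt(-17.3,.042,.168),-17.3)"
```

```text
[np.float64(0.5209424460237847), np.float64(0.19379590325890084), 0.085]
{'t': 13.45, 'pos': [0.4798, 0.2055, 0.1668], 'yaw': -17.4, 'z': [-0.0074, -0.0062, -1.0], 'd': [0.0428, -0.0011, -0.0014], 'dist': 0.0428, 'rot_units': [0.09, 0.06, -0.02], 'F': [-0.3, -0.2, -0.5], 'gap_mm': 2.1, 'j': [-0.5, 0.47, 0.01, 2.13, -0.01, 0.55, -2.36]}
```

>>> move_arm --moves '[{"dx": 0.022,"dy": -0.001,"dz": 0,"rx": 0.09,"ry": 0.06,"rz": 0,"jaw": 0},{"dx": 0.02,"dy": 0,"dz": 0,"rx": 0,"ry": 0,"rz": 0,"jaw": 0},{"dx": 0,"dy": 0,"dz": 0,"rx": 0,"ry": 0,"rz": 0,"jaw": 0}]'

```text
clock: 13.82
tool_pos: [0.5232, 0.1921, 0.1648]
orientation: [3.103, -0.476, -0.002]
wrist_force: [0.4, 0.3, 0.3]
finger_gap: 0.002
```

```bash
python3 -c "
from h import *
tool_delta(pt(-17.3,.042,.085),-17.3)
from bench import arm
s=arm.read_camera('side')[:,:,::-1];t=arm.read_camera('top')[:,:,::-1]
crop(s,210,110,85,90,6,'pics/i1.png');crop(t,130,165,95,95,6,'pics/i2.png')
"
```

```text
{'t': 13.82, 'pos': [0.5232, 0.1921, 0.1648], 'yaw': -17.45, 'z': [-0.0013, -0.0016, -1.0], 'd': [-0.0026, -0.0011, 0.0798], 'dist': 0.0798, 'rot_units': [0.02, 0.01, -0.03], 'F': [0.4, 0.3, 0.3], 'gap_mm': 0.2, 'j': [-0.44, 0.51, 0.01, 2.06, -0.01, 0.58, -2.3]}
```

View pics/i1.png

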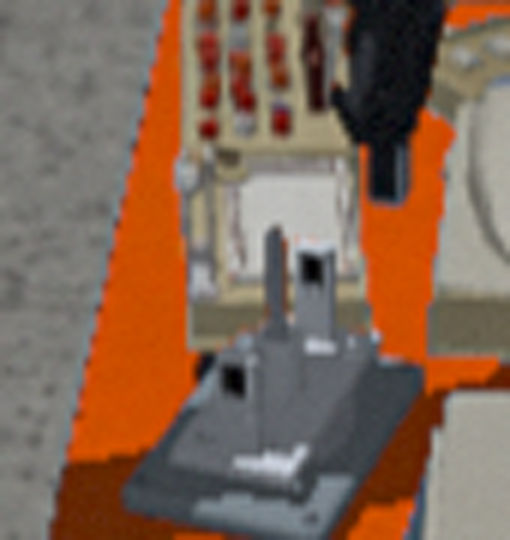

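View pics/i2.png

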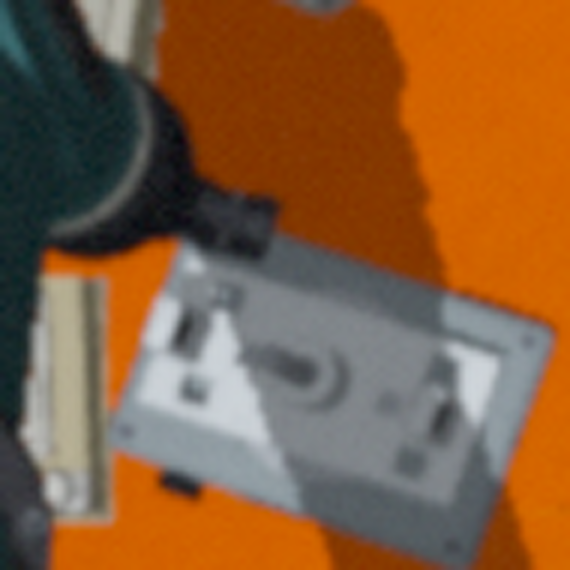

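The fingers are shut and stand to the +x side of blade_a, clear of it and of the neighbouring equipment. Going down.

>>> move_arm --moves '[{"dx": -0.001,"dy": -0.001,"dz": 0.025,"rx": 0.02,"ry": 0,"rz": 0,"jaw": 0},{"dx": -0.001,"dy": 0,"dz": 0.03,"rx": 0,"ry": 0,"rz": 0,"jaw": 0},{"dx": -0.001,"dy": 0,"dz": 0.018,"rx": 0,"ry": 0,"rz": 0,"jaw": 0},{"dx": 0,"dy": 0,"dz": 0,"rx": 0,"ry": 0,"rz": 0,"jaw": 0}]'

```text
clock: 14.42
tool_pos: [0.5162, 0.196, 0.0898]
orientation: [-3.106, 0.47, 0.008]
wrist_force: [-0.5, 0.7, -0.0]
finger_gap: -0.003
```

```bash
python3 -c "
from h import *
tool_delta(pt(-17.3,.03,.085),-17.3)
"
```

```text
{'t': 14.43, 'pos': [0.5162, 0.196, 0.0898], 'yaw': -17.21, 'z': [-0.0052, 0.0008, -1.0], 'd': [-0.0068, 0.0006, 0.0048], 'dist': 0.0083, 'rot_units': [0.01, 0.06, 0.02], 'F': [-0.5, 0.7, -0.0], 'gap_mm': -0.2, 'j': [-0.45, 0.62, 0.0, 2.1, -0.01, 0.42, -2.3]}
```

>>> move_arm --moves '[{"dx": -0.003,"dy": 0,"dz": 0.004,"rx": 0,"ry": 0.06,"rz": 0,"jaw": 0},{"dx": -0.003,"dy": 0,"dz": 0.001,"rx": 0,"ry": 0,"rz": 0,"jaw": 0},{"dx": -0.002,"dy": 0,"dz": 0,"rx": 0,"ry": 0,"rz": 0,"jaw": 0},{"dx": -0.002,"dy": 0,"dz": 0,"rx": 0,"ry": 0,"rz": 0,"jaw": 0}]'

```text
clock: 14.92
tool_pos: [0.5067, 0.2, 0.0866]
orientation: [-3.105, 0.469, -0.004]
wrist_force: [0.3, -0.1, 0.6]
finger_gap: -0.004
```

```bash
python3 -c "
from h import *
tool_delta(pt(-17.3,.023,.085),-17.3)
"
```

```text
{'t': 14.93, 'pos': [0.5067, 0.2, 0.0866], 'yaw': -17.18, 'z': [0.0029, 0.0009, -1.0], 'd': [-0.0035, 0.0017, 0.0016], 'dist': 0.0042, 'rot_units': [-0.02, -0.03, 0.02], 'F': [0.3, -0.1, 0.6], 'gap_mm': -0.3, 'j': [-0.47, 0.62, 0.01, 2.13, -0.01, 0.39, -2.32]}
```

>>> move_arm --moves '[{"dx": -0.0025,"dy": 0.001,"dz": 0.001,"rx": 0,"ry": -0.03,"rz": 0,"jaw": 0},{"dx": -0.0021,"dy": -0.0008,"dz": 0,"rx": 0,"ry": 0,"rz": -0.4,"jaw": 0},{"dx": -0.0021,"dy": -0.0008,"dz": 0,"rx": 0,"ry": 0,"rz": -0.4,"jaw": 0},{"dx": -0.0021,"dy": -0.0008,"dz": 0,"rx": 0,"ry": 0,"rz": -0.4,"jaw": 0}]'

```text
clock: 15.42
tool_pos: [0.4993, 0.2038, 0.0863]
orientation: [-3.125, 0.296, -0.004]
wrist_force: [0.7, -0.5, -0.2]
finger_gap: 0.004
```

```bash
python3 -c "
from h import *
tool_delta(pt(-11.3,.023,.085),-11.3)
from bench import arm
s=arm.read_camera('side')[:,:,::-1];t=arm.read_camera('top')[:,:,::-1]
crop(s,210,110,85,90,6,'pics/j1.png');crop(t,130,165,95,95,6,'pics/j2.png')
"
```

```text
{'t': 15.43, 'pos': [0.4993, 0.2038, 0.0863], 'yaw': -10.82, 'z': [0.0029, 0.0022, -1.0], 'd': [-0.0018, 0.0009, 0.0013], 'dist': 0.0024, 'rot_units': [-0.03, -0.03, 0.1], 'F': [0.7, -0.5, -0.2], 'gap_mm': 0.3, 'j': [-0.46, 0.62, -0.02, 2.14, 0.03, 0.38, -2.26]}
```

View pics/j1.png

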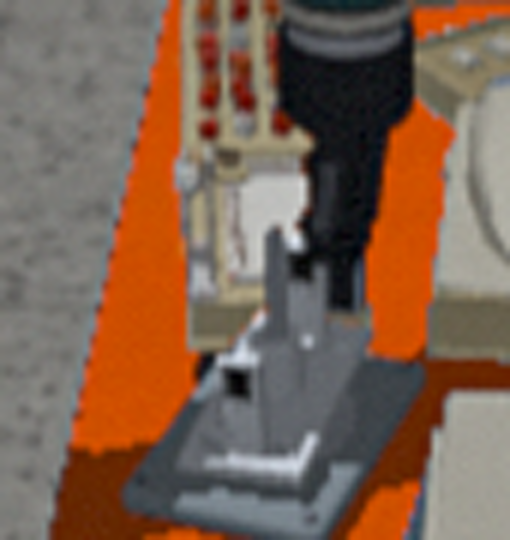

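View pics/j2.png

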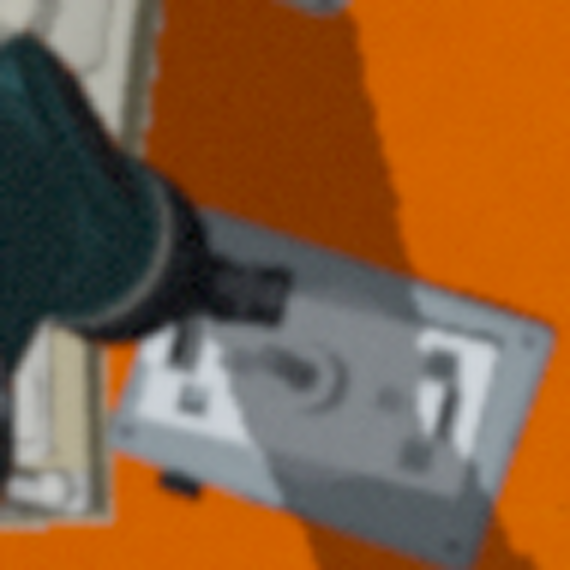

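The carrier has started turning: blade_b has moved right and blade_a is in contact with the fingers. The force is about 1 N. Carrying on.

>>> move_arm --moves '[{"dx": -0.0024,"dy": -0.0004,"dz": 0.001,"rx": -0.03,"ry": -0.03,"rz": -0.4,"jaw": 0},{"dx": -0.0024,"dy": -0.0006,"dz": 0,"rx": 0,"ry": 0,"rz": -0.4,"jaw": 0},{"dx": -0.0024,"dy": -0.0006,"dz": 0,"rx": 0,"ry": 0,"rz": -0.4,"jaw": 0},{"dx": -0.0024,"dy": -0.0006,"dz": 0,"rx": 0,"ry": 0,"rz": -0.4,"jaw": 0},{"dx": -0.0024,"dy": -0.0006,"dz": 0,"rx": 0,"ry": 0,"rz": -0.4,"jaw": 0}]'

```text
clock: 16.15
tool_pos: [0.4879, 0.2094, 0.0855]
orientation: [-3.14, 0.006, -0.003]
wrist_force: [0.6, 0.5, 0.1]
finger_gap: 0.003
```

```bash
python3 -c "
from h import *
tool_delta(pt(-1,.023,.085),-1)
"
```

```text
{'t': 16.15, 'pos': [0.4879, 0.2094, 0.0855], 'yaw': -0.2, 'z': [0.0016, 0.0017, -1.0], 'd': [-0.0009, 0.0008, 0.0005], 'dist': 0.0013, 'rot_units': [-0.02, -0.02, 0.16], 'F': [0.6, 0.5, 0.1], 'gap_mm': 0.3, 'j': [-0.45, 0.61, -0.06, 2.15, 0.09, 0.38, -2.16]}
```

>>> move_arm --moves '[{"dx": -0.0024,"dy": -0.0002,"dz": 0,"rx": 0,"ry": 0,"rz": -0.3,"jaw": 0},{"dx": -0.0024,"dy": -0.0006,"dz": 0,"rx": 0,"ry": 0,"rz": -0.4,"jaw": 0},{"dx": -0.0024,"dy": -0.0006,"dz": 0,"rx": 0,"ry": 0,"rz": -0.4,"jaw": 0},{"dx": -0.0024,"dy": -0.0006,"dz": 0,"rx": 0,"ry": 0,"rz": -0.4,"jaw": 0}]'

```text
clock: 16.65
tool_pos: [0.4773, 0.212, 0.0854]
orientation: [-3.131, -0.216, -0.003]
wrist_force: [1.1, 1.9, 0.1]
finger_gap: -0.002
```

```bash
python3 -c "
from h import *
tool_delta(pt(7,.023,.085),7)
from bench import arm
s=arm.read_camera('side')[:,:,::-1];t=arm.read_camera('top')[:,:,::-1]
crop(s,210,110,85,90,6,'pics/k1.png');crop(t,130,165,95,95,6,'pics/k2.png')
"
```

```text
{'t': 16.65, 'pos': [0.4773, 0.212, 0.0854], 'yaw': 7.88, 'z': [0.0018, 0.0028, -1.0], 'd': [0.0011, 0.0008, 0.0004], 'dist': 0.0014, 'rot_units': [-0.03, -0.02, 0.18], 'F': [1.1, 1.9, 0.1], 'gap_mm': -0.2, 'j': [-0.43, 0.61, -0.09, 2.17, 0.14, 0.37, -2.08]}
```

View pics/k1.png

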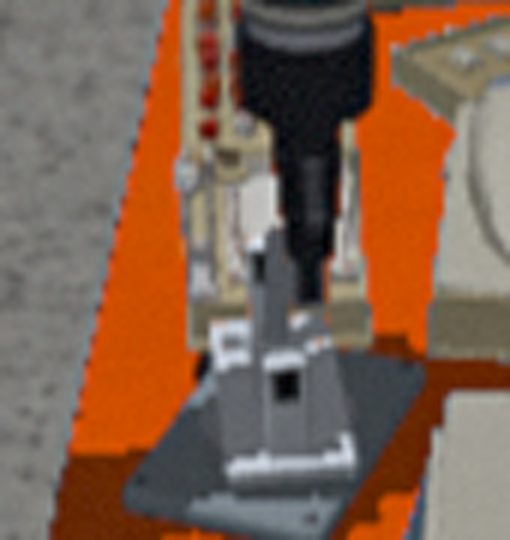

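View pics/k2.png

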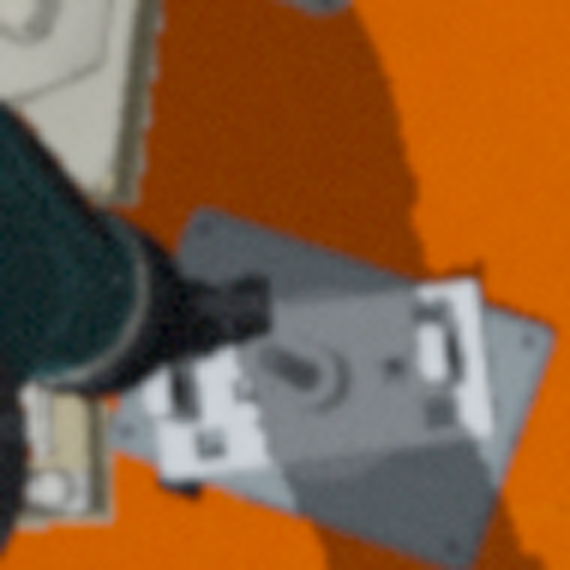

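The carrier is now at about +8° (plate edge from (165,480) to (490,435) in the crop), and the pins are at +17°. Smaller steps from here.

>>> move_arm --moves '[{"dx": -0.0015,"dy": 0,"dz": 0,"rx": 0,"ry": 0,"rz": -0.25,"jaw": 0},{"dx": -0.0017,"dy": -0.0005,"dz": 0,"rx": 0,"ry": 0,"rz": -0.3,"jaw": 0},{"dx": -0.0017,"dy": -0.0005,"dz": 0,"rx": 0,"ry": 0,"rz": -0.3,"jaw": 0}]'

```text
clock: 17.12
tool_pos: [0.4721, 0.2124, 0.0856]
orientation: [-3.121, -0.337, -0.004]
wrist_force: [-0.4, 1.7, 0.7]
finger_gap: 0.001
```

>>> move_arm --moves '[{"dx": -0.0017,"dy": -0.0005,"dz": 0,"rx": 0,"ry": 0,"rz": -0.3,"jaw": 0}]'

```text
clock: 17.25
tool_pos: [0.4702, 0.2123, 0.0856]
orientation: [-3.116, -0.381, -0.003]
wrist_force: [-0.8, 0.2, -0.8]
finger_gap: -0.0
```

```bash
python3 -c "
from h import *
tool_delta(pt(14,.023,.085),14)
from bench import arm
s=arm.read_camera('side')[:,:,::-1]
crop(s,210,110,85,90,6,'pics/l1.png')
"
```

```text
{'t': 17.25, 'pos': [0.4702, 0.2123, 0.0856], 'yaw': 13.93, 'z': [0.0017, 0.0027, -1.0], 'd': [0.0007, -0.0003, 0.0006], 'dist': 0.001, 'rot_units': [-0.03, -0.03, -0.01], 'F': [-0.8, 0.2, -0.8], 'gap_mm': -0.0, 'j': [-0.42, 0.6, -0.12, 2.18, 0.18, 0.36, -2.02]}
```

View pics/l1.png

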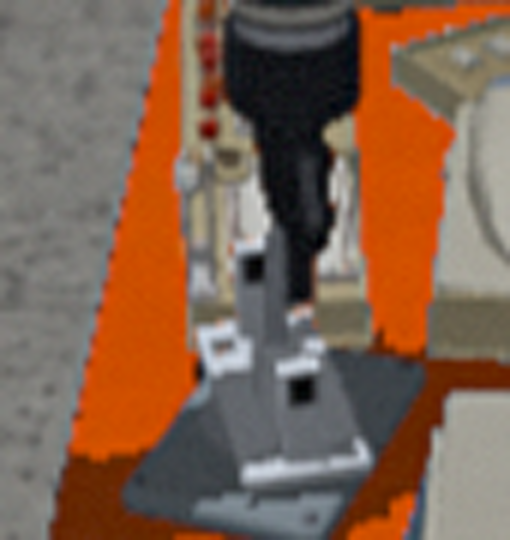

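>>> move_arm --moves '[{"dx": -0.0012,"dy": -0.0005,"dz": 0,"rx": 0,"ry": 0,"rz": -0.2,"jaw": 0},{"dx": -0.0012,"dy": -0.0005,"dz": 0,"rx": 0,"ry": 0,"rz": -0.2,"jaw": 0}]'

```text
clock: 17.55
tool_pos: [0.4667, 0.2115, 0.0853]
orientation: [-3.11, -0.439, -0.001]
wrist_force: [1.5, 1.2, -0.5]
finger_gap: 0.002
```

```bash
python3 -c "
from h import *
tool_delta(pt(16,.023,.085),16)
from bench import arm
s=arm.read_camera('side')[:,:,::-1]
crop(s,210,110,85,90,6,'pics/m1.png')
"
```

```text
{'t': 17.55, 'pos': [0.4667, 0.2115, 0.0853], 'yaw': 16.07, 'z': [0.0002, 0.001, -1.0], 'd': [0.0022, -0.0009, 0.0003], 'dist': 0.0024, 'rot_units': [-0.01, -0.01, 0.01], 'F': [1.5, 1.2, -0.5], 'gap_mm': 0.2, 'j': [-0.42, 0.6, -0.12, 2.19, 0.2, 0.36, -2.0]}
```

View pics/m1.png

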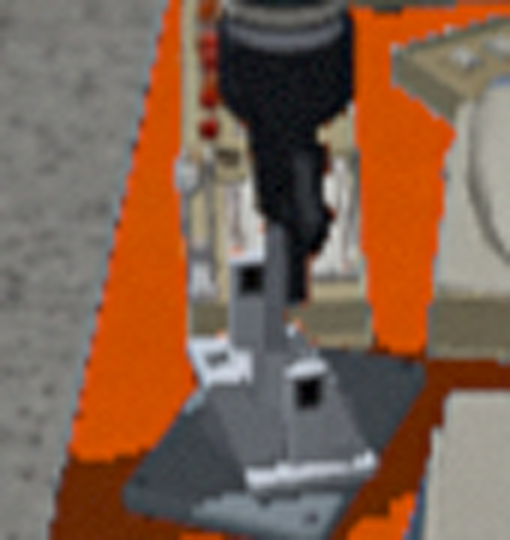

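```bash
python3 - <<'E'
from h import *
L=[(-.012,.054,.070),(.012,.054,.070),(-.012,-.066,.07),(.012,-.066,.070),(.012,-.054,.07),(-.035,.075,.008),(.035,-.075,.008),(-.035,-.075,.008)]
for ph in(15,17):
  for h in(.036,.028):
    X=tf([*RX,np.radians(ph)],[(a,b,c+h) for a,b,c in L]); print(ph,h,((proj("side",X)-[210,110]+.5)*6-.5).round(0).tolist())
E
```

```text
15 0.036 [[236.0, 250.0], [278.0, 245.0], [279.0, 364.0], [324.0, 359.0], [319.0, 347.0], [194.0, 328.0], [369.0, 459.0], [242.0, 475.0]]
15 0.028 [[237.0, 262.0], [278.0, 257.0], [279.0, 377.0], [324.0, 372.0], [319.0, 359.0], [194.0, 340.0], [369.0, 471.0], [243.0, 487.0]]
17 0.036 [[233.0, 250.0], [275.0, 245.0], [283.0, 364.0], [328.0, 358.0], [322.0, 346.0], [190.0, 330.0], [373.0, 457.0], [247.0, 476.0]]
17 0.028 [[234.0, 263.0], [275.0, 257.0], [284.0, 377.0], [328.0, 371.0], [322.0, 358.0], [190.0, 342.0], [373.0, 469.0], [248.0, 488.0]]
```

```bash
python3 - <<'E'
from h import *
from bench import arm
a=np.mean([arm.read_camera('side')[:,:,::-1].astype(float) for _ in range(2)],0).astype(np.uint8)
t=np.mean([arm.read_camera('top')[:,:,::-1].astype(float) for _ in range(2)],0).astype(np.uint8)
for n,im,(x0,y0,w,hh) in (("side",a,(235,140,45,50)),("top",t,(145,190,75,60))):
  f=12 if n=="side" else 10
  outs=[]
  for h in(.036,.028):
    c=cv2.resize(im[y0:y0+hh,x0:x0+w],None,fx=f,fy=f,interpolation=cv2.INTER_CUBIC)
    q=[*RX,np.radians(17)]
    def P(L):
        X=tf(q,[(l[0],l[1],l[2]+h) for l in L]); return np.round((proj(n,X)-[x0,y0]+.5)*f-.5).astype(np.int32)
    for L in([(.035,.075,.008),(-.035,.075,.008),(-.035,-.075,.008),(.035,-.075,.008)],[(.012,-.054,.07),(-.012,-.054,.07),(-.012,-.066,.07),(.012,-.066,.07)],[(.012,.066,.07),(-.012,.066,.07),(-.012,.054,.07),(.012,.054,.07)]):
        cv2.polylines(c,[P(L)],True,(0,255,0) if h<.03 else (0,0,255),1)
    outs.append(c)
  if n=="side": cv2.imwrite("pics/n_side.png",np.hstack(outs)[:, :]) 
  else: cv2.imwrite("pics/n_top.png",outs[1])
o=cv2.imread("pics/n_side.png");print(o.shape); 
s=min(1,800/o.shape[1]);cv2.imwrite("pics/n_side.png",cv2.resize(o,None,fx=s,fy=s))
E
```

```text
(600, 1080, 3)
```

View pics/n_side.png

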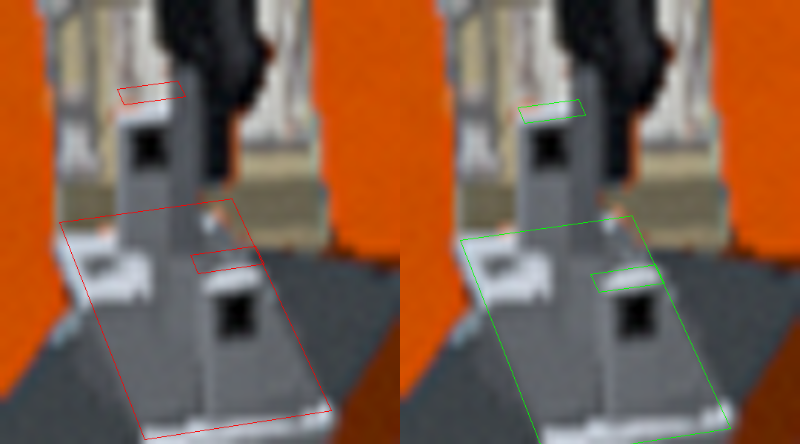

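View pics/n_top.png

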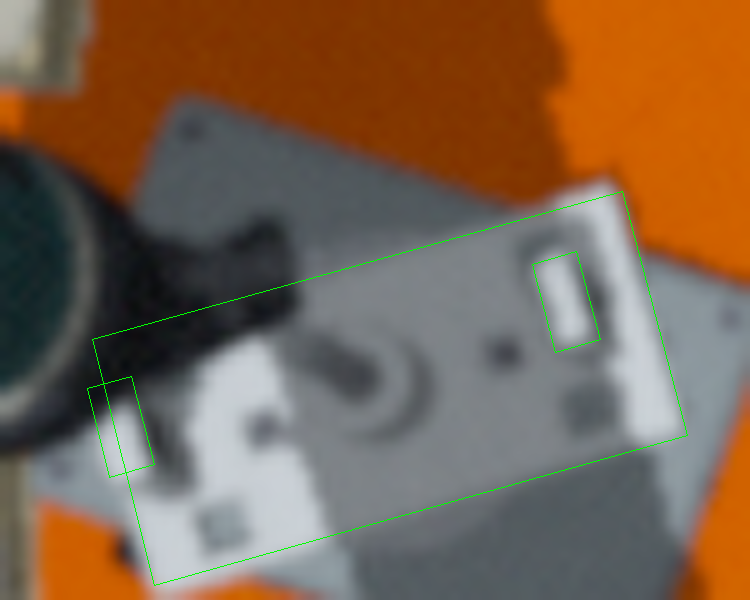

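It has dropped. The outlines match the home height of 28 mm (green) and not the on-the-pins height of 36 mm (red). In the top view dark spots show at both pin holes, at about (265,430) and (503,352). Backing off sideways, then up.

>>> move_arm --moves '[{"dx": 0.004,"dy": -0.001,"dz": 0,"rx": 0,"ry": 0,"rz": 0,"jaw": 0},{"dx": 0.01,"dy": 0,"dz": 0,"rx": 0,"ry": 0,"rz": 0,"jaw": 0},{"dx": 0.01,"dy": 0,"dz": 0,"rx": 0,"ry": 0,"rz": 0,"jaw": 0},{"dx": 0.002,"dy": 0,"dz": -0.02,"rx": 0,"ry": 0,"rz": 0,"jaw": 0},{"dx": 0,"dy": 0,"dz": -0.03,"rx": 0,"ry": 0,"rz": 0,"jaw": 0}]'

```text
clock: 18.42
tool_pos: [0.4927, 0.2196, 0.134]
orientation: [3.11, 0.437, -0.009]
wrist_force: [0.0, -0.5, -1.6]
finger_gap: 0.001
```

>>> move_arm --moves '[{"dx": 0.005,"dy": 0,"dz": -0.04,"rx": 0,"ry": 0,"rz": 0,"jaw": 0},{"dx": 0.005,"dy": 0,"dz": -0.05,"rx": 0,"ry": 0,"rz": 0,"jaw": 0},{"dx": 0.005,"dy": 0,"dz": -0.05,"rx": 0,"ry": 0,"rz": 0,"jaw": 0},{"dx": 0.01,"dy": 0,"dz": -0.03,"rx": 0,"ry": 0,"rz": 0,"jaw": 0},{"dx": 0,"dy": 0,"dz": 0,"rx": 0,"ry": 0,"rz": 0,"jaw": 0}]'

```text
clock: 19.05
tool_pos: [0.5222, 0.2278, 0.3122]
orientation: [-3.11, -0.434, 0.001]
wrist_force: [-0.6, -0.2, -0.4]
finger_gap: 0.0
```

```bash
python3 - <<'E'
from h import *
from bench import arm
tool_delta([.5,.2,.3],16)
ims={n:np.mean([arm.read_camera(n)[:,:,::-1].astype(float) for _ in range(2)],0).astype(np.uint8) for n in("side","top")}
for n,(x0,y0,w,hh),f in (("side",(225,130,65,60),10),("top",(140,190,80,60),10)):
    c=cv2.resize(ims[n][y0:y0+hh,x0:x0+w],None,fx=f,fy=f,interpolation=cv2.INTER_CUBIC)
    q=[*RX,np.radians(16)]
    for L in([(.035,.075,.008),(-.035,.075,.008),(-.035,-.075,.008),(.035,-.075,.008)],[(.012,-.054,.07),(-.012,-.054,.07),(-.012,-.066,.07),(.012,-.066,.07)],[(.012,.066,.07),(-.012,.066,.07),(-.012,.054,.07),(.012,.054,.07)]):
        X=tf(q,[(l[0],l[1],l[2]+.028) for l in L]); cv2.polylines(c,[np.round((proj(n,X)-[x0,y0]+.5)*f-.5).astype(np.int32)],True,(0,255,0),1)
    cv2.imwrite(f"pics/z_{n}.png",c)
cv2.imwrite("pics/z_full.png",ims["side"])
E
```

```text
{'t': 19.05, 'pos': [0.5222, 0.2278, 0.3122], 'yaw': 15.9, 'z': [-0.0007, 0.001, -1.0], 'd': [-0.029, 0.0206, 0.0122], 'dist': 0.0376, 'rot_units': [-0.01, 0.0, -0.02], 'F': [-0.6, -0.2, -0.4], 'gap_mm': 0.0, 'j': [-0.32, 0.34, -0.22, 1.9, 0.09, 0.92, -1.87]}
```

View pics/z_side.png

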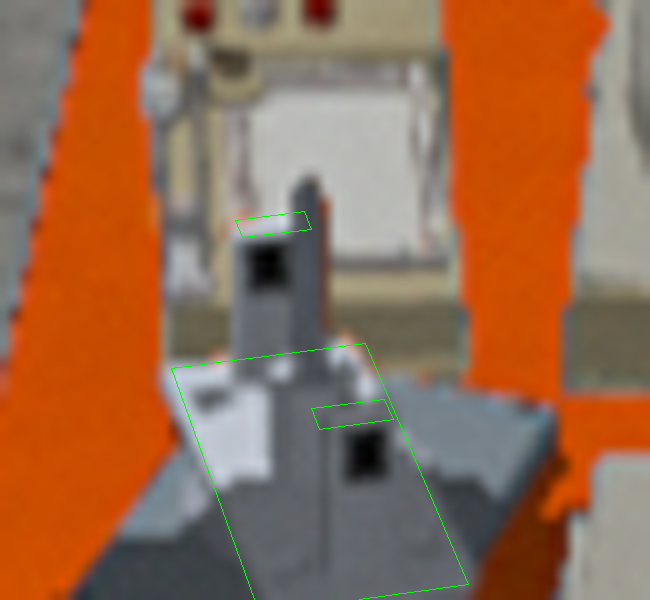

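View pics/z_top.png

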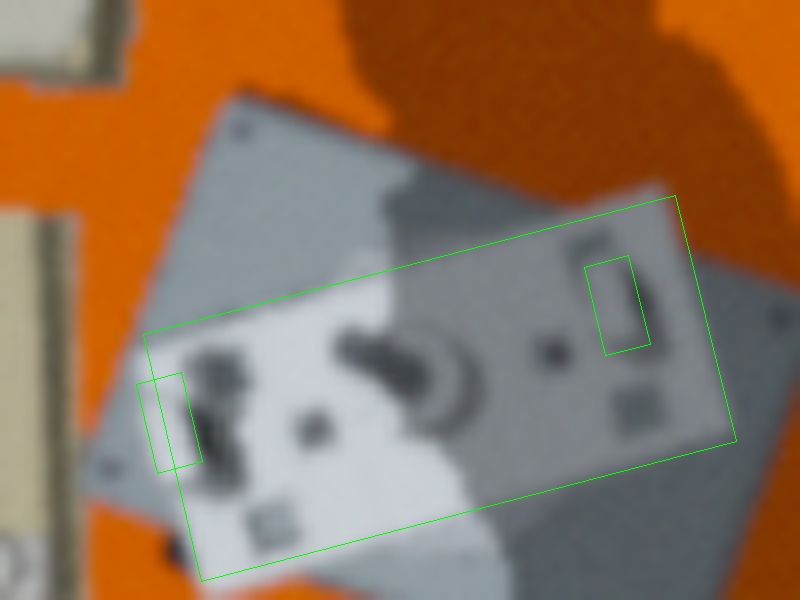

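View pics/z_full.png

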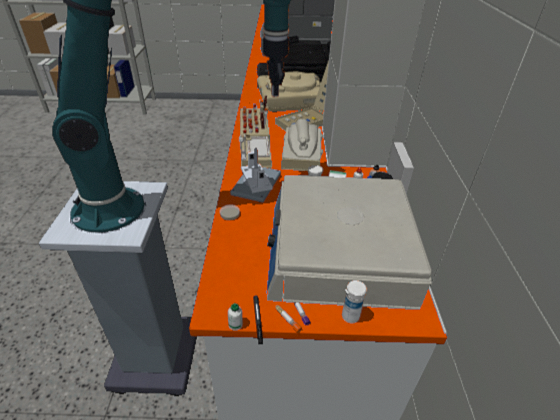

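The carrier is home: both blade tops and the plate outline match the 28 mm level, and the arm is clear. The bottle, dish and other objects stand where they did at the start. Handing in.

```bash
python3 -c "
from bench import arm
print(arm.hand_in())"
```

```text
the job is handed in; nothing more can be done
None
```

The carrier is home on the drive plate, and I handed the job in at about 19 s; no verdict was reported.

**What I did:**
- I gripped the carrier by blade_a, kept it level and lowered it down the rod along the base's length.
- It came to rest on the pins at the expected height, with its weight off the wrist, and I let go there.
- I then nudged blade_a sideways with shut fingers, turning it about 34° until it dropped, and moved the arm up and away.

**Last checks:**
- In both cameras the plate outline and both blade tops match an underside height of 28 mm (home), not 36 mm (resting on the pins). The carrier lies at about 16–17°, in line with the pins, and dark spots show at both pin holes.
- The wrist force readings never went above about 4 N, and the arm was clear of everything at the end.
- The dish and dropper bottle stand where they were in the first side picture. I did not pick out the cup for a check of its own, though the arm's path kept well away from anything that could be it.

**Disagreements:** the two cameras' position fits differed by 1–2 mm, within the calibration. The arm also sprang about 2 mm when the jaws opened, but the carrier stayed on the pins.

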